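# Load the charger burn-in magazine

### The job

Switch the isolator (red handle) off before you touch any charger, then load every white USB charger that lies on the bench into the spring magazine: flat, one on top of the other, prongs out through the open slot, each pushed down until it stays latched under the orange catch. When all of them are latched, switch the isolator back on to start the burn-in, and leave the tape roll and the transformer where they are.

Things in the scene. Friction and masses are not known exactly. Their poses are not given: they have to be found in the camera images.
- charger_1_center (a point): White USB wall charger 1 (may be absent). Its body is a rounded block 38 mm (own x) by 40 mm (own y) by 27 mm high (own z), about 90 g; this point is the centre of the block, 13.5 mm above its underside. Two contact prongs stick out 17 mm from its +y face. It lies flat, z up. Take it across its 38 mm width (own x).
- charger_1_prongs (a point): Charger 1: the middle of the prongs' side, 28 mm from the block's centre along its own +y, half-way up (8 mm outside the block).
- charger_2_center (a point): White USB wall charger 2 (may be absent). Its body is a rounded block 38 mm (own x) by 40 mm (own y) by 27 mm high (own z), about 90 g; this point is the centre of the block, 13.5 mm above its underside. Two contact prongs stick out 17 mm from its +y face. It lies flat, z up. Take it across its 38 mm width (own x).
- charger_2_prongs (a point): Charger 2: the middle of the prongs' side, 28 mm from the block's centre along its own +y, half-way up (8 mm outside the block).
- charger_3_center (a point): White USB wall charger 3 (may be absent). Its body is a rounded block 38 mm (own x) by 40 mm (own y) by 27 mm high (own z), about 90 g; this point is the centre of the block, 13.5 mm above its underside. Two contact prongs stick out 17 mm from its +y face. It lies flat, z up. Take it across its 38 mm width (own x).
- charger_3_prongs (a point): Charger 3: the middle of the prongs' side, 28 mm from the block's centre along its own +y, half-way up (8 mm outside the block).
- charger_4_center (a point): White USB wall charger 4 (may be absent). Its body is a rounded block 38 mm (own x) by 40 mm (own y) by 27 mm high (own z), about 90 g; this point is the centre of the block, 13.5 mm above its underside. Two contact prongs stick out 17 mm from its +y face. It lies flat, z up. Take it across its 38 mm width (own x).
- charger_4_prongs (a point): Charger 4: the middle of the prongs' side, 28 mm from the block's centre along its own +y, half-way up (8 mm outside the block).
- magazine_catch (a point): Point on the axis of the fixed spring magazine's column, at the underside of the orange catch tooth, 130 mm above the bench. Axes: z up, -x towards the column's full-height open slot with copper rails, +x towards the blue spine and catch. A charger is latched when its top has gone below this level (2 to 4 mm past is safe): the tooth then springs 5 mm over its +x edge and holds the stack down.
- magazine_mouth (a point): Point on the column's axis, 13 mm above the catch, where the side walls (+-y) end in a small lead-in; corner strips at +-x stand 8 mm higher. Column inside: 43 mm (x) by 41 mm (y). A charger goes in flat with its own +y along magazine -x, so that the prongs (which touch nothing) leave by the slot. It first stands on the platform or on the charger below, its underside near catch level.
- magazine_foot (a point): Centre of the magazine's column at bench level; blue foot 116 x 100 mm, whole magazine 151 mm high, up to 4 chargers. Let go of a charger in the mouth, then press with shut fingers on the middle of its top, which goes about 27 mm down. Pressing takes about 5 N at the end of the first charger, 2.4 N more for each further one, about 13 N at the end of the fourth.
- follower (a joint): White spring platform in the column: metres pressed down from its highest place (0; top 1 mm below the catch) to its lowest (0.1145). With n chargers latched it reads about 0.026, 0.053, 0.080, 0.107 for n = 1 to 4.
- catch (a joint): Orange sliding catch: 0 = out over the column, grows to 0.010 m as a passing charger pushes it back. Its spring is weak (0.2 to 0.4 N); a charger's weight alone may push it back.
- handle_grip (a point): Middle of the red cross-grip (a bar 44 mm long along the isolator's x, 15 mm thick) on the handle of the fixed grey isolator box (80 x 105 mm, top at 55 mm); 58 mm from the pivot, moves with the handle.
- isolator_pivot (a point): The pivot of the isolator's handle, on the box's middle, 60 mm above the bench; axes are the box's: the handle swings about x, in the y-z plane; z up. Green dot at the +y end of the box (on), red dot at the -y end (off).
- isolator_handle (a joint): Isolator handle, rad: 0 = off, leaning 0.5 rad to the box's -y; 1.0 = on, leaning 0.5 rad to +y; 0.5 = upright. The heavy grip (handle 0.4 kg) tips over centre: pushed past upright it falls to that end by itself and stays; about 2 N sideways at the grip moves it.
- left_post (a point): Foot of the fixed grey post (58 mm square, over 1 m tall) at the left of the work; keep the forearm and elbow clear of it. A second such post stands behind, to the right of the work.
- tape: White tape roll, 62 mm across, 15 mm high, loose bystander; origin at the middle of its underside.
- transformer: Small black and yellow transformer, 38 x 29 x 27 mm, loose bystander; origin at the middle of its underside.

How it is judged:
By the outcome, as a careful person would: the job done as asked, in the order asked, and still so for the second after the job is handed in, with the robot touching nothing.
Of charger_1, charger_2, charger_3, charger_4 only 3 to 4 are there at a start; the rules pass over those that are not, and their reading is None.
At some moment in a run one of charger_1, charger_2, charger_3, charger_4 may be knocked a few centimetres aside while the robot is not near it.
Once in a run the grip may slacken for a moment while it holds something.
It also fails if it takes over 210 s, if anything falls off the work surface, if the arm or the gripper's body presses on something with over 40 N, if the wrist force passes 120 N, or if a joint passes its speed limit or range.

### The arm

A 7-joint arm with a two-finger parallel gripper is mounted at the origin on the work surface; the furniture and walls round the work are solid. World frame = base frame: x ahead of the robot, y to its left, z up, the work surface at z = 0. Lengths are in mm, angles in degrees, forces in N, time in s.
With the tool pointing down it reaches from about 350 to 900 mm from the base axis. Payload 19.9 kg.
Tool frame: the origin (TCP) lies at the very end of the fingers, on their centre line; the grasp point (between the pads) lies 19 mm behind it; z points along the fingers, y is the line along which they close (so a half turn about z gives the same grasp; the last joint's range is limited). The gripper opens to 85 mm and grips with 20 to 120 N. Pads are 22 mm wide; open, the fingers measure 114 mm over their backs; the gripper's body (76 mm by 85 mm) begins 54 mm behind the grasp point. The pads swing forward as they close: fully open they stand 13 mm farther back than shut.
Start: joints at [67.638, 23.915, -0.59, 92.452, 0.269, 63.638, -3.037], TCP at [213.601, -587.347, 231.26] pointing down, gripper open.
Joint ranges: [-161.28, 161.28], [-22.2, 115.67], [-73.04, 71.86], [3.21, 147.25], [-68.34, 248.33], [10.77, 114.83], [-161.83, 161.83]. Speed limits (degrees/s): [108.29, 108.29, 136.94, 136.94, 172.46, 172.46, 172.46].

### API

Orientations are given as [roll, pitch, yaw] about the fixed x, y, z axes, in that order (R = Rz(yaw) Ry(pitch) Rx(roll)).
In Python, from plant import * gives the robot as it stands.
- The arm moves only by the tool jog_arm, never from a script. Its argument "increments" is a list of rows, each a list of 3 entries, a list of its own where there are three numbers: the opening, from -1 (shut) to 1 (fully open), so that 0 is half open, then the shift along the tool's x, y, z in m, then the turn about the tool's z in rad. In form: [[claw, [dx, dy, dz], twist], ...]. A call has 1 to 12 rows; each row is the pose to reach, as a shift and turn from the pose commanded when the call began, along the tool's axes at that moment; what a row does not reach only later rows make up. A row lasts 1/12 s, in which the tool goes at most 41.7 mm and 7.16 degrees, less where a joint would pass 70% of its speed; a pose out of reach is approached as far as the arm can. A call with a gripper value outside its range is refused whole. The fingers move at their own pace and stop on an object; the grip force is fixed at half the most. Time passes only in rows, so rows that repeat a pose let the fingers close. It gives the time, the measured TCP pose, the force, the opening and the grip force at its end, in the units of the state.
- sense(): the state, without advancing time (a new reading comes with each control period).
- snapshot(name): name is "side" or "top" or "wrist"; returns a dict with "color" (384x512x3 uint8, red, green, blue), "vfov" (degrees; the focal length in pixels is half the picture's height over the tangent of half this angle, whatever the lens; pixels are square), "cx", "cy" (the principal point, pixels), "rvec" (rotation vector, rad) and "tvec" (3), from world to camera coordinates, as OpenCV has them; the wrist camera has in their place "T_tool_cam" (4x4, takes a point from camera to tool coordinates, whose origin is the TCP and whose axes are the flange's). Camera axes: x right, y down, z forward; pixel columns grow to the right and rows downward; lengths in mm; the calibration is good to about 2 mm. A picture is of the moment at which its call begins: read the wrist's pose just before it. There is no depth.
- close_job(): hands the job in; it is judged then, once.
The state is a dict: "time": time; "joint_positions": joint angles; "qd": joint speeds; "joint_torque": joint torques, N m; "tool_pos": TCP position; "tcp_rot": TCP orientation; "contact_force": force on the tool from outside, world axes, zero at the start; "moment": the same for the moment, N m; "width": opening from 0.0 (shut) to 1.0 (fully open); "grasp_force": force on a finger pad.
Only numpy, scipy, OpenCV 4.12 (cv2) and the standard library are available. Lean on these libraries where they do the work, as an engineer would, in place of code of your own. Each camera call takes 0.05 s, during which the arm holds its last target. There are 200 camera calls.

## Working session

There is one attempt and no reset: what is moved stays moved. The work goes in short steps, Python scripts to look and compute and a tool call to move; the robot and the scene stay as the last step left them, time stands still between calls to the robot, and variables do not carry over. Pictures are saved under pics/ and viewed, at most 14 in all, crops included, and the job is handed in when it is done.

Besides the shell and the picture viewer there is one more tool, called after "Request:" as name([rows], argument=value, ...), one row to a line, values as JSON. jog_arm: Moves the arm, as the interface text tells. Its arguments: {"type":"object","properties":{"increments":{"type":"array"}},"required":["increments"]}

```bash
ls; mkdir -p pics
cat > h.py <<'E'
from plant import *
import numpy as np, cv2
def save(n,f):
    s=snapshot(n); cv2.imwrite('pics/'+f,s['color'][:,:,::-1]); return s
def K(s):
    f=s['color'].shape[0]/2/np.tan(np.radians(s['vfov'])/2); return f
def cam(s,st=None):
    if 'rvec' in s:
        R=cv2.Rodrigues(np.array(s['rvec'],float))[0]; t=np.array(s['tvec'],float).ravel(); return R.T,-R.T@t
    from scipy.spatial.transform import Rotation as Ro
    T=np.array(s['T_tool_cam']); Rw=Ro.from_euler('xyz',st['tcp_rot'],degrees=True).as_matrix()
    return Rw@T[:3,:3],Rw@T[:3,3]+np.array(st['tool_pos'])
def pix2w(s,u,v,z,st=None):
    R,o=cam(s,st); f=K(s); d=R@np.array([(u-s['cx'])/f,(v-s['cy'])/f,1]); return o+d*(z-o[2])/d[2]
def w2pix(s,p,st=None):
    R,o=cam(s,st); f=K(s); c=R.T@(np.array(p)-o); return c[0]/c[2]*f+s['cx'],c[1]/c[2]*f+s['cy']
E
python3 - <<'E'
from h import *
import pickle
st=sense(); print(st)
for n in ['top','side','wrist']:
    s=save(n,n+'0.png'); pickle.dump((s,st),open(n+'0.pkl','wb'))
    R,o=cam(s,st); print(n,o.round(),R[:,2].round(2),s['vfov'],s['cx'],s['cy'], {k:v for k,v in s.items() if k not in('color',)} if n=='wrist' else '')
E
```

```text
pics
{'time': 0.0, 'joint_positions': array([67.6362614 , 23.94749963, -0.590559  , 92.4850517 ,  0.267623  ,
       63.63990325, -3.03784192]), 'qd': array([-0.03470434, -0.04821637,  0.07117404,  0.06889903, -0.03336495,
       -0.03182302, -0.0313736 ]), 'joint_torque': array([-1.90904633e-03, -8.64428616e+01,  6.77963253e-01, -4.34905422e+01,
        1.90396188e-02,  7.19289004e-03,  3.24294354e-05]), 'tool_pos': array([ 213.4973669 , -587.02807137,  230.66959577]), 'tcp_rot': array([-1.79929021e+02,  3.71093109e-03,  1.99847502e+01]), 'contact_force': array([-0.47448424,  1.30877379, -1.02269194]), 'moment': array([0.00728615, 0.01456244, 0.01679683]), 'grasp_force': 0.0, 'width': 1.0022026823224632}
top [ 323. -255. 1055.] [ 0.14  0.01 -0.99] 53.04377393890675 250.79774861162548 195.59953363829513 
side [  155. -1167.   506.] [ 0.3   0.88 -0.37] 44.068060356613884 257.7832536535536 196.71894372445294 
wrist [ 284. -560.  373.] [-0.28 -0.1  -0.95] 68.36883051470177 256.42939429350776 189.59853822001193 {'vfov': 68.36883051470177, 'cx': 256.42939429350776, 'cy': 189.59853822001193, 'T_tool_cam': array([[ 3.26279448e-05, -9.54809360e-01, -2.97218919e-01,
         7.55074814e+01],
       [ 9.99999981e-01,  8.76922920e-05, -1.71932114e-04,
        -1.29988256e+00],
       [ 1.90226200e-04, -2.97218907e-01,  9.54809345e-01,
        -1.42811390e+02],
       [ 0.00000000e+00,  0.00000000e+00,  0.00000000e+00,
         1.00000000e+00]])}
```

View pics/top0.png

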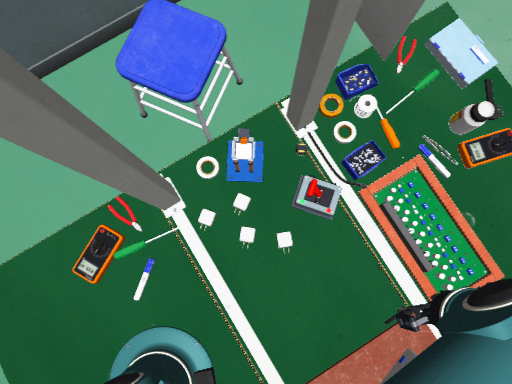

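View pics/side0.png

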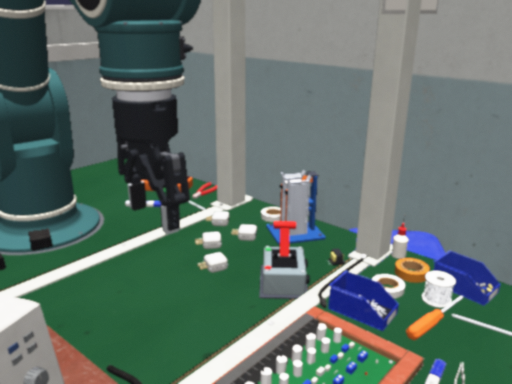

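The top view shows four white chargers near (207,217), (241,203), (247,235) and (284,240). The magazine is at (243,155), the isolator at (317,195), the tape at (207,167) and the transformer at (300,149). I'll enlarge that area.

Run:
```python
from h import *
import pickle
s,st=pickle.load(open('top0.pkl','rb'))
c=s['color'][110:265,180:350][:,:,::-1]
cv2.imwrite('pics/topc.png',cv2.resize(c,None,fx=3.8,fy=3.8,interpolation=cv2.INTER_CUBIC)[:600,:800])
for n,u,v,z in [('c1',207,217,27),('c2',241,203,27),('c3',247,235,27),('c4',284,240,27),('mag',243,148,151),('iso',317,195,60),('tape',207,167,10),('tr',300,149,20),('post',175,205,0),('post2',305,125,0)]:
    print(n,pix2w(s,u,v,z).round())
# white blobs centroid
hsv=cv2.cvtColor(s['color'],cv2.COLOR_RGB2HSV)
m=((hsv[...,1]<45)&(hsv[...,2]>165)).astype(np.uint8)
m[:, :190]=0;m[:190]=0;m[260:]=0;m[:,300:]=0
n,l,stt,ce=cv2.connectedComponentsWithStats(m)
for i in range(1,n):
    if stt[i,4]>40:
        pts=np.argwhere(l==i)[:,::-1].astype(np.float32); print(stt[i],ce[i],cv2.minAreaRect(pts), pix2w(s,*ce[i],24).round(1))
```

```text
c1 [ 417. -124.   27.]
c2 [ 452. -216.   27.]
c3 [ 366. -230.   27.]
c4 [ 351. -328.   27.]
mag [ 571. -228.  151.]
iso [ 464. -416.   60.]
tape [ 558. -123.   10.]
tr [ 600. -381.   20.]
post [455. -32.   0.]
post2 [ 675. -401.    0.]
[233 193  18  18 202] [241.33168317 201.25742574] ((241.3556671142578, 201.32473754882812), (13.910242080688477, 14.519451141357422), 23.96249008178711) [ 457.5 -216.7   24. ]
[198 209  18  17 201] [206.24875622 216.84079602] ((206.3013916015625, 216.86302185058594), (14.044938087463379, 14.513101577758789), 20.556045532226562) [ 417.6 -121.4   24. ]
[190 223  22  37 383] [197.4386423 245.8772846] ((195.09066772460938, 244.15545654296875), (41.67732620239258, 13.244607925415039), 59.74356460571289) [340.7 -97.4  24. ]
[240 227  15  16 203] [246.97536946 234.15270936] ((247.0, 234.5), (15.0, 14.0), 90.0) [ 368.6 -230.    24. ]
[277 232  16  16 207] [284.21256039 239.23188406] ((284.189208984375, 239.13511657714844), (14.467110633850098, 14.79590892791748), 80.53767395019531) [ 352.8 -328.8   24. ]
```

View pics/topc.png

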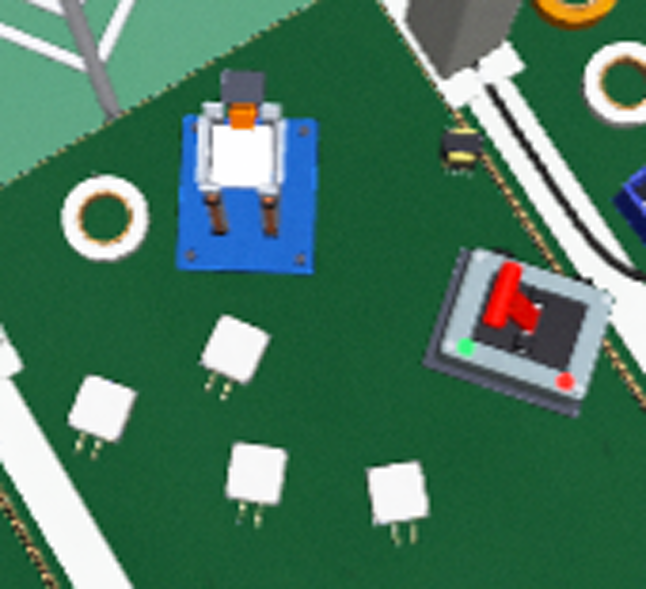

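```bash
cat >> h.py <<'E'
def go(x,y,z,yaw=None,st=None):
    from scipy.spatial.transform import Rotation as Ro
    st=st or sense(); R=Ro.from_euler('xyz',st['tcp_rot'],degrees=True).as_matrix()
    d=R.T@(np.array([x,y,z])-st['tool_pos'])/1000
    tw=0 if yaw is None else -np.radians((yaw-st['tcp_rot'][2]+180)%360-180)
    print('go',[x,y,z],yaw,'->',d.round(4),round(tw,4))
E
python3 - <<'E'
from h import *
import pickle
s,st=pickle.load(open('top0.pkl','rb'))
p=lambda a,b,z:pix2w(s,180+a/3.8,110+b/3.8,z)
g=p(465,347,56);r=p(565,381,56);d=(g-r)/np.linalg.norm(g-r);print(g,r,np.linalg.norm(g-r),d)
c=[p(*q,55) for q in [(474,252),(610,298),(580,395),(443,345)]];print(c,np.mean(c,0))
print('grip',p(509,270,118),p(495,322,118))
st=sense()
c=np.mean(c,0)
go(c[0],c[1],260,20)
go(571,-228,300,0)
E
```

```text
[ 449.19697807 -377.443698     56.        ] [ 424.01990211 -444.77137666   56.        ] 71.88116211336464 [0.35025972 0.93665262 0.        ]
[array([ 515.67932589, -386.62154047,   55.        ]), array([ 480.90768776, -478.93903917,   55.        ]), array([ 414.24833197, -454.69179835,   55.        ]), array([ 451.09203714, -362.50601661,   55.        ])] [ 465.48184569 -420.68959865   55.        ]
grip [ 491.04335705 -400.52117684  118.        ] [ 457.15244113 -389.90413807  118.        ]
go [np.float64(465.4818456918118), np.float64(-420.6895986506104), 260] 20 -> [ 0.2937 -0.0703 -0.0291] -0.0003
go [571, -228, 300] 0 -> [ 0.4587 -0.2154 -0.069 ] 0.3488
```

Run:
```python
from h import *
go(491,-351,180,-20.5)
```

```text
go [491, -351, 180] -20.5 -> [ 0.3415 -0.127   0.0509] 0.7066
```

Request:
jog_arm([
  [-1,[0.3415,-0.127,0],0.7066],
  [-1,[0.3415,-0.127,0],0.7066],
  [-1,[0.3415,-0.127,0],0.7066],
  [-1,[0.3415,-0.127,0],0.7066],
  [-1,[0.3415,-0.127,0],0.7066],
  [-1,[0.3415,-0.127,0],0.7066],
  [-1,[0.3415,-0.127,0],0.7066],
  [-1,[0.3415,-0.127,0],0.7066],
  [-1,[0.3415,-0.127,0],0.7066],
  [-1,[0.3415,-0.127,0.03],0.7066],
  [-1,[0.3415,-0.127,0.05],0.7066],
  [-1,[0.3415,-0.127,0.05],0.7066],
])

```text
time: 1.15
tool_pos: [490.2, -349.2, 177.2]
tcp_rot: [-179.9, 0.3, -20.4]
contact_force: [0.0, 0.1, -0.7]
width: -0.002
grasp_force: 0.0
```

Run:
```python
from h import *
import pickle
st=sense(); print(st['tool_pos'],st['tcp_rot'],st['width'],st['contact_force'])
s=save('wrist','w1.png'); pickle.dump((s,st),open('w1.pkl','wb'))
print('pivot exp',w2pix(s,[465.5,-421,60],st),'mag',w2pix(s,[571,-228,143],st))
go(491,-351,100,-20.5)
```

```text
[ 490.18193432 -349.18809936  177.21905048] [-179.91293028    0.33756638  -20.38266886] -0.0017350540089954947 [ 0.03789188  0.07982466 -0.74005882]
pivot exp (np.float64(337.0064531859938), np.float64(180.85513286164488)) mag (np.float64(36.59149474619895), np.float64(168.55393545768604))
go [491, -351, 100] -20.5 -> [0.0012 0.0002 0.0796] 0.0004
```

View pics/w1.png

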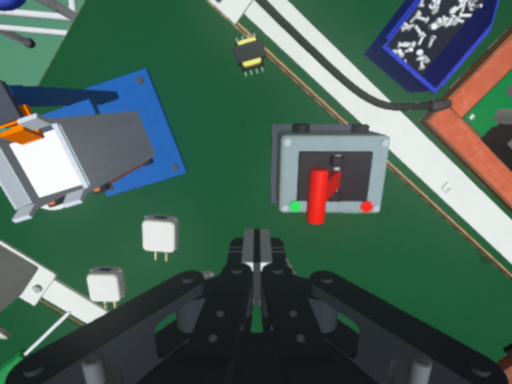

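Run:
```python
from h import *
import pickle
s,st=pickle.load(open('w1.pkl','rb'))
c=[pix2w(s,*q,55,st) for q in [(282,135),(388,138),(380,213),(280,210)]];print(np.round(c),np.mean(c,0))
c=np.mean(c,0)
print('grip',pix2w(s,318,172,111,st),pix2w(s,316,218,111,st),pix2w(s,317,195,111,st))
```

```text
[[ 524. -386.   55.]
 [ 487. -477.   55.]
 [ 416. -453.   55.]
 [ 454. -360.   55.]] [ 470.32959781 -419.19629453   55.        ]
grip [ 496.07841436 -400.31803122  111.        ] [ 460.29408217 -387.98070215  111.        ] [ 478.65176323 -394.30986182  111.        ]
```

Request:
jog_arm([
  [-1,[0.004,0,0.04],0],
  [-1,[0.004,0,0.075],0],
  [-1,[0.004,0,0.075],0],
  [-1,[0.004,0.012,0.075],0],
  [-1,[0.004,0.022,0.075],0],
  [-1,[0.004,0.03,0.075],0],
  [-1,[0.004,0.038,0.075],0],
  [-1,[0.004,0.046,0.075],0],
  [-1,[0.004,0.054,0.075],0],
  [-1,[0.004,0.062,0.075],0],
  [-1,[0.004,0.066,0.075],0],
  [-1,[0.004,0.066,0.075],0],
])

```text
time: 2.2
tool_pos: [471.4, -417.7, 109.7]
tcp_rot: [179.9, -0.2, -20.7]
contact_force: [-0.0, -0.5, -0.3]
width: 0.0
grasp_force: 0.0
```

Request:
jog_arm([
  [-1,[0,0.003,0],0],
  [-1,[0,-0.01,0],0],
  [-1,[0,-0.03,0],0],
  [-1,[0,-0.06,0],0],
  [-1,[0,-0.06,-0.03],0],
  [-1,[0,-0.06,-0.06],0],
  [-1,[0,-0.06,-0.08],0],
])

```text
time: 2.78
tool_pos: [493.6, -357.8, 189.1]
tcp_rot: [180.0, -0.1, -20.4]
contact_force: [-0.5, -0.7, 0.8]
width: -0.0
grasp_force: 0.0
```

Run:
```python
from h import *
import pickle
st=sense(); print(st['tool_pos'],st['tcp_rot'],st['contact_force'])
s=save('wrist','w2.png'); pickle.dump((s,st),open('w2.pkl','wb'))
hsv=cv2.cvtColor(s['color'],cv2.COLOR_RGB2HSV)
m=(((hsv[...,0]<6)|(hsv[...,0]>174))&(hsv[...,1]>200)&(hsv[...,2]>120)).astype(np.uint8)
n,l,stt,ce=cv2.connectedComponentsWithStats(m)
for i in range(1,n):
    if stt[i,4]>40: print(stt[i],pix2w(s,*ce[i],111,st).round())
go(520,-228,330,0)
```

```text
[ 493.63858209 -357.78222305  189.10105047] [ 1.79990003e+02 -9.27520625e-02 -2.04292177e+01] [-0.46354634 -0.70992188  0.77563439]
[362 181  21  45 573] [ 452. -445.  111.]
[350 199  12  15  95] [ 457. -431.  111.]
go [520, -228, 330] 0 -> [-0.0212 -0.1313 -0.1378] -0.3571
```

Request:
jog_arm([
  [1,[-0.02,-0.02,-0.04],-0.12],
  [1,[0.02,-0.1473,-0.04],-0.3571],
  [1,[0.0267,-0.1473,-0.04],-0.3571],
  [1,[0.0267,-0.1473,-0.04],-0.3571],
  [1,[0.0267,-0.1473,-0.04],-0.3571],
  [1,[0.0267,-0.1473,-0.04],-0.3571],
  [1,[0.0267,-0.1473,-0.04],-0.3571],
  [1,[0.0267,-0.1473,-0.04],-0.3571],
  [1,[0.0267,-0.1473,-0.04],-0.3571],
])

```text
time: 3.58
tool_pos: [568.7, -230.7, 226.2]
tcp_rot: [180.0, 0.0, -0.1]
contact_force: [-0.2, 0.1, -0.7]
width: 0.998
grasp_force: 0.0
```

Run:
```python
from h import *
import pickle
st=sense(); print(st['tool_pos'],st['tcp_rot'],st['contact_force'],st['width'])
s=save('wrist','w3.png'); pickle.dump((s,st),open('w3.pkl','wb'))
print(w2pix(s,st['tool_pos'],st),w2pix(s,[571,-228,143],st))
t=save('top','t3.png');pickle.dump((t,st),open('t3.pkl','wb'))
```

```text
[ 568.71651923 -230.71331053  226.23020413] [ 1.79985955e+02  2.61823837e-02 -1.36980763e-01] [-0.18677147  0.12572016 -0.71843538] 0.9978038785688691
(np.float64(258.3966545720475), np.float64(241.68169569184084)) (np.float64(254.49820759325607), np.float64(192.3163495677977))
```

View pics/w3.png

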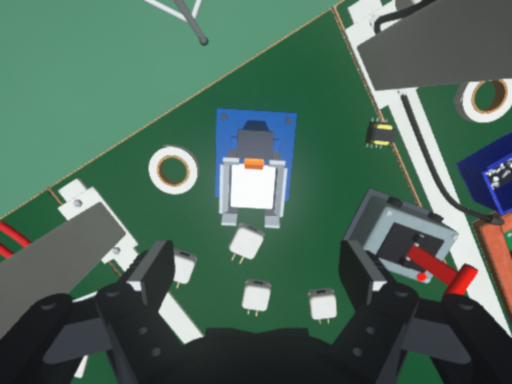

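The wrist view shows the magazine mouth centred near (253,188), the handle lying at the off end at (455,272), and all four chargers at about (184,266), (246,241), (256,295) and (322,303).

Run:
```python
from h import *
import pickle
s,st=pickle.load(open('w3.pkl','rb'))
c=s['color'][145:240,205:305][:,:,::-1]
cv2.imwrite('pics/w3c.png',cv2.resize(c,None,fx=6,fy=6,interpolation=cv2.INTER_CUBIC))
hsv=cv2.cvtColor(s['color'],cv2.COLOR_RGB2HSV)
m=((hsv[...,1]<40)&(hsv[...,2]>190)).astype(np.uint8)
m[:150]=0
n,l,stt,ce=cv2.connectedComponentsWithStats(m)
for i in range(1,n):
    if 150<stt[i,4]<3000: 
        pts=np.argwhere(l==i)[:,::-1].astype(np.float32); r=cv2.minAreaRect(pts); b=cv2.boxPoints(r)
        w=np.array([pix2w(s,*q,27,st) for q in b])
        e=np.diff(w,axis=0); print(stt[i],ce[i].round(1),'centre',w.mean(0).round(1),'size',np.linalg.norm(e,axis=1).round(1),'ang',np.degrees(np.arctan2(e[:,1],e[:,0])).round(1))
```

```text
[149 150  48  44 915] [172.7 170.8] centre [ 560.4 -125.3   27. ] size [57.1 55.  59.8] ang [-90.1 176.2  89.9]
[429 150  30  53 467] [442.9 172.3] centre [ 553.6 -464.2   27. ] size [11.2 81.8 11.8] ang [ -66.7 -149.6  114.9]
[219 165  10  48 353] [223.4 187.8] centre [ 537.9 -188.3   27. ] size [62.6 10.4 62.6] ang [ -4.  -91.9 176.5]
[ 231  164   45   45 1752] [252.2 186.8] centre [ 541.5 -224.4   27. ] size [57.  53.5 57.2] ang [ -4.7 -93.4 177.9]
[  58  179   79   92 1655] [ 96.3 219.5] centre [486.4 -22.   27. ] size [ 56.9 131.2  62.8] ang [ -53.  -147.2  130.8]
[230 228  33  31 657] [245.8 243.1] centre [ 461.3 -215.2   27. ] size [38.7 35.1 39.3] ang [ -25.6 -119.   155.9]
[174 256  20  27 382] [182.7 269.5] centre [ 421.1 -128.1   27. ] size [41.5 25.1 41.5] ang [ -7.4 -93.2 173.7]
[243 287  27  24 527] [255.8 298.1] centre [ 373.4 -228.3   27. ] size [37.8 35.2 38. ] ang [  -8.9 -101.2  172.6]
[159 293  43  50 933] [178.1 319.9] centre [ 334.3 -112.4   27. ] size [31.9 88.4 34. ] ang [ -49.2 -149.9  133.2]
[311 296  25  23 508] [323.3 307. ] centre [ 357.6 -326.7   27. ] size [35.  37.4 35.9] ang [ -82.6 -170.2   97.7]
```

View pics/w3c.png

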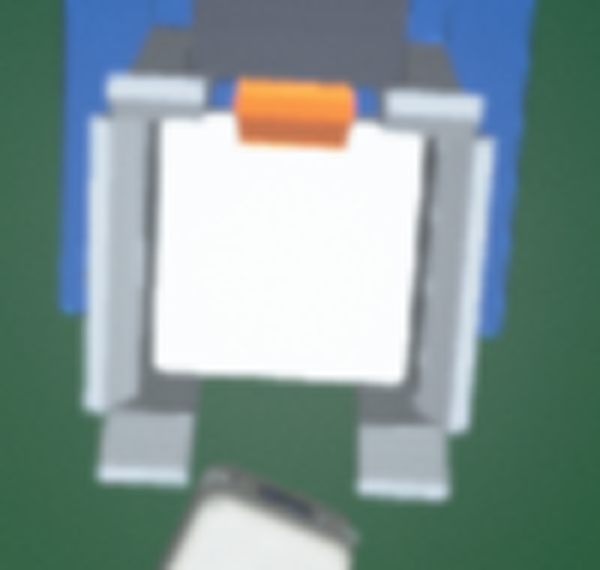

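Run:
```python
from h import *
import pickle
s,st=pickle.load(open('w3.pkl','rb'))
f=lambda L,z:np.array([pix2w(s,205+a/6-.4,145+b/6-.4,z,st)[:2] for a,b in L])
def rep(n,q):
    e=np.diff(np.vstack([q,q[:1]]),axis=0);print(n,q.round(1).tolist(),'c',q.mean(0).round(1),np.linalg.norm(e,axis=1).round(1),np.degrees(np.arctan2(e[:,1],e[:,0])).round(1))
rep('plat',f([(160,115),(422,129),(407,384),(153,370)],129))
rep('walltop outer',f([(92,117),(493,139),(467,432),(85,410)],143))
rep('strip tops',f([(108,75),(484,96),(447,497),(99,481)],151))
```

```text
plat [[592.5, -207.9], [590.3, -245.7], [550.9, -244.1], [553.3, -205.7]] c [ 571.7 -225.9] [37.9 39.4 38.5 39.3] [-93.3 177.7  86.5  -3.2]
walltop outer [[595.2, -200.0], [592.0, -254.5], [548.9, -252.0], [552.5, -197.2]] c [ 572.2 -225.9] [54.6 43.2 54.9 42.8] [-93.3 176.7  86.3  -3.7]
strip tops [[602.5, -203.3], [599.6, -252.3], [542.4, -248.7], [545.0, -199.9]] c [ 572.4 -226. ] [49.  57.3 48.9 57.6] [-93.4 176.4  87.   -3.4]
```

Run:
```python
from h import *
go(461,-215,130,-25)
```

```text
go [461, -215, 130] -25 -> [-0.1079 -0.0153  0.0963] 0.4342
```

Request:
jog_arm([
  [1,[-0.04,-0.006,0],0.12],
  [1,[-0.08,-0.012,0.01],0.24],
  [1,[-0.108,-0.0155,0.04],0.36],
  [1,[-0.108,-0.0155,0.08],0.434],
  [1,[-0.108,-0.0155,0.0965],0.434],
  [1,[-0.108,-0.0155,0.0965],0.434],
  [1,[-0.108,-0.0155,0.0965],0.434],
  [1,[-0.108,-0.0155,0.0965],0.434],
])

```text
time: 4.35
tool_pos: [462.2, -214.6, 131.1]
tcp_rot: [-180.0, -0.1, -24.9]
contact_force: [-0.3, -0.1, -0.2]
width: 0.998
grasp_force: 0.0
```

```bash
cat >> h.py <<'E'
def chargers(s,st,zt=27,smin=25,verbose=True):
    hsv=cv2.cvtColor(s['color'],cv2.COLOR_RGB2HSV)
    m=((hsv[...,1]<40)&(hsv[...,2]>185)).astype(np.uint8)
    n,l,stt,ce=cv2.connectedComponentsWithStats(m); out=[]
    for i in range(1,n):
        if stt[i,4]<150: continue
        pts=np.argwhere(l==i)[:,::-1].astype(np.float32); b=cv2.boxPoints(cv2.minAreaRect(pts))
        w=np.array([pix2w(s,*q,zt,st) for q in b]); e=np.diff(w,axis=0); L=np.linalg.norm(e,axis=1)
        if smin<L.min() and L.max()<50:
            a=(np.degrees(np.arctan2(e[:,1],e[:,0]))+45)%90-45
            out.append(w.mean(0)); print('px',ce[i].round(),'area',stt[i,4],'c',w.mean(0).round(1)[:2],'size',L[:2].round(1),'ang',a[:2].round(1))
    return out
E
python3 - <<'E'
from h import *
import pickle
st=sense(); print(st['tool_pos'],st['tcp_rot'],st['width'])
s=save('wrist','w4.png'); pickle.dump((s,st),open('w4.pkl','wb'))
print(w2pix(s,st['tool_pos'],st))
chargers(s,st)
E
```

```text
[ 462.17789695 -214.61197508  131.0884988 ] [-1.79992609e+02 -8.73627262e-02 -2.48925874e+01] 0.9980719645759832
(np.float64(257.5922158970259), np.float64(241.05714833693423))
px [259. 188.] area 1504 c [ 460.2 -215.6] size [34.  37.3] ang [-24.9 -23.6]
px [408. 235.] area 1278 c [ 356.8 -326.5] size [34.9 37.7] ang [8.1 9.2]
px [308. 260.] area 1177 c [ 372.4 -228.6] size [35.2 38. ] ang [-9.1 -8.5]
px [191. 261.] area 1090 c [ 420.  -122.7] size [32.6 38.5] ang [-22.1 -25.6]
```

View pics/w4.png

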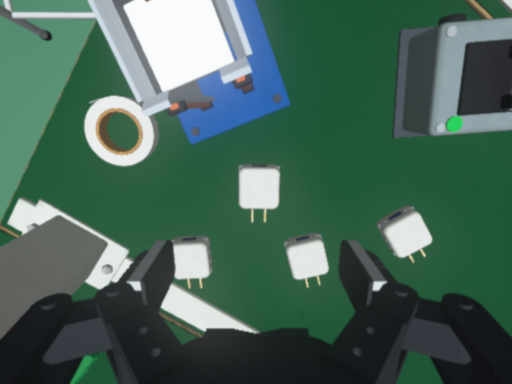

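Request:
jog_arm([
  [0.6,[-0.0014,0.0017,0.04],0],
  [0.5,[-0.0014,0.0017,0.08],0],
  [0.5,[-0.0014,0.0017,0.11],0],
  [0.5,[-0.0014,0.0017,0.118],0],
  [0.5,[-0.0014,0.0017,0.118],0],
  [-1,[-0.0014,0.0017,0.118],0],
  [-1,[-0.0014,0.0017,0.118],0],
  [-1,[-0.0014,0.0017,0.118],0],
  [-1,[-0.0014,0.0017,0.118],0],
  [-1,[-0.0014,0.0017,0.118],0],
  [-1,[-0.0014,0.0017,0.118],0],
  [-1,[-0.0014,0.0017,0.118],0],
])

```text
time: 5.4
tool_pos: [460.8, -215.6, 14.2]
tcp_rot: [-180.0, -0.2, -24.9]
contact_force: [-2.8, 1.6, 11.7]
width: 0.427
grasp_force: 59.2
```

Run:
```python
from h import *
st=sense(); print(st['tool_pos'],st['tcp_rot'],st['width'],st['grasp_force'])
go(572.2,-226,190,-3.4)
```

```text
[ 460.78548457 -215.61333827   14.20178595] [-179.99069622   -0.2010525   -24.90958457] 0.42729459895337374 59.186105132102966
go [572.2, -226, 190] -3.4 -> [ 0.106  -0.0375 -0.1754] -0.3754
```

Request:
jog_arm([
  [-1,[0,0,-0.03],0],
  [-1,[0,0,-0.07],0],
  [-1,[0,0,-0.11],0],
  [-1,[0,0,-0.15],0],
  [-1,[0.02,-0.008,-0.178],-0.1],
  [-1,[0.05,-0.018,-0.178],-0.2],
  [-1,[0.08,-0.028,-0.178],-0.3],
  [-1,[0.106,-0.0375,-0.178],-0.3754],
  [-1,[0.106,-0.0375,-0.178],-0.3754],
  [-1,[0.106,-0.0375,-0.178],-0.3754],
  [-1,[0.106,-0.0375,-0.178],-0.3754],
  [-1,[0.106,-0.0375,-0.178],-0.3754],
])

```text
time: 6.4
tool_pos: [570.6, -225.9, 190.7]
tcp_rot: [180.0, -0.0, -3.5]
contact_force: [0.4, -0.3, -0.9]
width: 0.425
grasp_force: 61.8
```

Run:
```python
from h import *
import pickle
st=sense(); print(st['tool_pos'],st['tcp_rot'],st['contact_force'],st['width'],st['grasp_force'])
s=save('wrist','w5.png'); pickle.dump((s,st),open('w5.pkl','wb'))
c=s['color'][130:290,155:355][:,:,::-1]
cv2.imwrite('pics/w5c.png',cv2.resize(c,None,fx=3.7,fy=3.7,interpolation=cv2.INTER_CUBIC))
```

```text
[ 570.64424794 -225.87311019  190.70655755] [ 1.79971400e+02 -3.04802666e-02 -3.46523693e+00] [ 0.38924876 -0.31404631 -0.88431185] 0.42539941579973023 61.75259470939636
```

View pics/w5c.png

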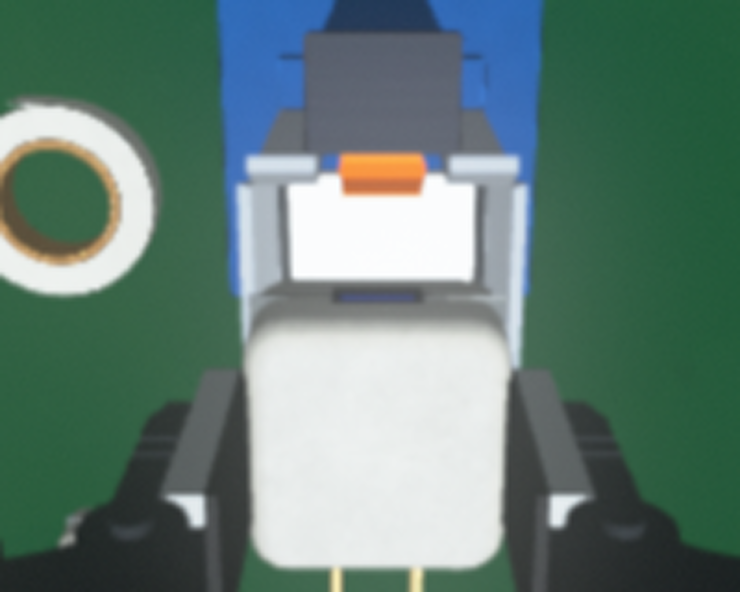

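Run:
```python
from h import *
import pickle
s,st=pickle.load(open('w5.pkl','rb'))
f=lambda L,z:np.array([pix2w(s,155+a/3.7-.35,130+b/3.7-.35,z,st)[:2] for a,b in L])
q=f([(250,441),(505,441),(378,568),(378,318),(378,443)],203.5);print(q.round(1))
q=f([(248,156),(520,156)],151);print(q.round(1),q.mean(0))
q=f([(288,180),(476,180)],129);print(q.round(1),q.mean(0))
chargers(s,st,203.5)
```

```text
[[ 574.3 -207.4]
 [ 572.2 -242.8]
 [ 552.6 -223.9]
 [ 591.7 -226.3]
 [ 572.9 -225.1]]
[[ 602.6 -203.7]
 [ 599.7 -252.3]] [ 601.1368402  -228.01012789]
[[ 592.  -208.2]
 [ 589.7 -246.1]] [ 590.83458478 -227.15963845]
```

Request:
jog_arm([
  [-1,[0,0.0007,0.01],0],
  [-1,[0,0.0007,0.018],0],
  [-1,[0,0.0007,0.024],0],
  [-1,[0,0.0007,0.029],0],
  [-1,[0,0.0007,0.033],0],
  [-1,[0,0.0007,0.036],0],
  [-1,[0,0.0007,0.039],0],
  [-1,[0,0.0007,0.041],0],
  [-1,[0,0.0007,0.042],0],
  [-1,[0,0.0007,0.042],0],
])

```text
time: 7.28
tool_pos: [571.4, -226.4, 147.7]
tcp_rot: [-180.0, -0.0, -3.4]
contact_force: [3.7, -0.7, -2.0]
width: 0.424
grasp_force: 65.5
```

Run:
```python
from h import *
st=sense(); print(st['tool_pos'],st['tcp_rot'],st['contact_force'],st['moment'],st['width'],st['grasp_force'])
```

```text
[ 571.43787473 -226.35860979  147.67682936] [-1.79996996e+02 -1.21412163e-02 -3.39445309e+00] [ 3.74049614 -0.68614187 -1.95963624] [-0.0509954  -0.86074639  0.1046202 ] 0.42429494097001536 65.45210123062134
```

Request:
jog_arm([
  [0.3,[0,0,0],0],
  [0.3,[0,0,0],0],
  [0.3,[0,0,0],0],
  [0.3,[0,0,0],0],
  [0.3,[0,0,-0.02],0],
  [0.3,[0,0,-0.04],0],
  [0,[0,0,-0.06],0],
  [-1,[0,0,-0.06],0],
  [-1,[0,0,-0.06],0],
  [-1,[0,0,-0.06],0],
  [-1,[0,0,-0.06],0],
  [-1,[0,0,-0.06],0],
])

```text
time: 8.28
tool_pos: [570.9, -226.3, 207.0]
tcp_rot: [-180.0, 0.1, -3.4]
contact_force: [-0.3, 0.4, -0.2]
width: -0.0
grasp_force: 0.0
```

Run:
```python
from h import *
import pickle
st=sense(); print(st['tool_pos'],st['tcp_rot'],st['contact_force'],st['width'])
s=save('wrist','w6.png'); pickle.dump((s,st),open('w6.pkl','wb'))
c=s['color'][130:290,155:355][:,:,::-1]
cv2.imwrite('pics/w6c.png',cv2.resize(c,None,fx=3.7,fy=3.7,interpolation=cv2.INTER_CUBIC))
chargers(s,st,27); chargers(s,st,158)
```

```text
[ 570.94003504 -226.26110877  206.95826164] [-1.79974429e+02  7.35933983e-02 -3.39900899e+00] [-0.30512619  0.43140407 -0.24231154] -0.00010958098966340741
px [173. 179.] area 1041 c [ 596.3 -167.9] size [34.3 34.3] ang [39.1 39. ]
px [252. 206.] area 2620 c [ 575.2 -222.2] size [41.9 43.8] ang [-3.4 -1.9]
```

View pics/w6c.png

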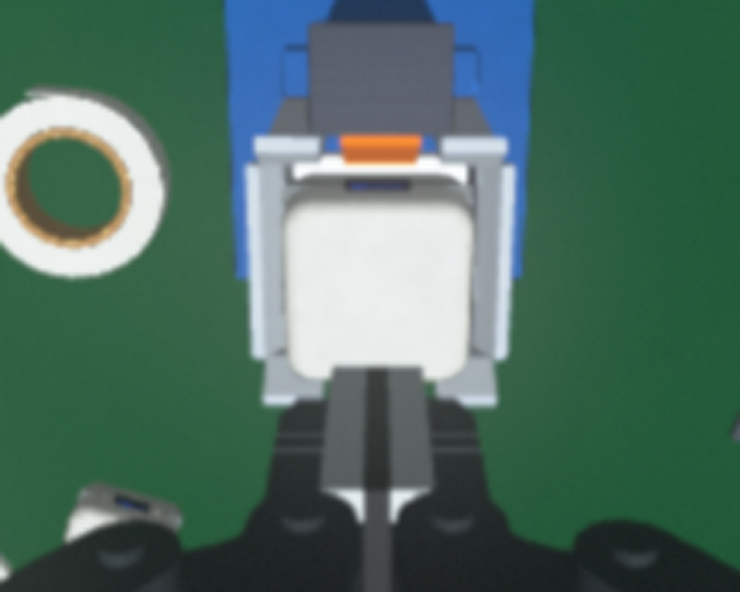

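Request:
jog_arm([
  [-1,[0.001,0,0.03],0],
  [-1,[0.001,0,0.044],0],
  [-1,[0.001,0,0.05],0],
  [-1,[0.001,0,0.055],0],
  [-1,[0.001,0,0.06],0],
  [-1,[0.001,0,0.065],0],
  [-1,[0.001,0,0.07],0],
  [-1,[0.001,0,0.075],0],
  [-1,[0.001,0,0.079],0],
  [-1,[0.001,0,0.0805],0],
  [-1,[0.001,0,0.0805],0],
  [-1,[0.001,0,0.0805],0],
])

```text
time: 9.33
tool_pos: [572.4, -226.5, 127.4]
tcp_rot: [180.0, -0.0, -3.4]
contact_force: [-2.7, -0.8, 3.4]
width: 0.001
grasp_force: 1.9
```

Request:
jog_arm([
  [-1,[0,0,0.001],0],
  [-1,[0,0,0.001],0],
  [-1,[0,0,0.001],0],
  [-1,[0,0,-0.02],0],
  [-1,[0,0,-0.06],0],
  [-1,[0,0,-0.085],0],
  [1,[0,0,-0.085],0],
  [1,[-0.02,0,-0.085],0],
  [1,[-0.02,0,-0.085],0],
  [1,[-0.02,0,-0.085],0],
])

```text
time: 10.17
tool_pos: [551.9, -225.3, 212.4]
tcp_rot: [180.0, -0.0, -3.4]
contact_force: [0.7, 0.3, 0.3]
width: 0.57
grasp_force: 0.0
```

Run:
```python
from h import *
import pickle
st=sense(); print(st['tool_pos'],st['tcp_rot'],st['contact_force'],st['width'])
s=save('wrist','w7.png'); pickle.dump((s,st),open('w7.pkl','wb'))
c=s['color'][110:310,105:405][:,:,::-1]
cv2.imwrite('pics/w7c.png',cv2.resize(c,None,fx=2.6,fy=2.6,interpolation=cv2.INTER_CUBIC))
chargers(s,st,27); print('mag');chargers(s,st,130)
go(420,-122.7,130,-23.5)
```

```text
[ 551.93042753 -225.30320541  212.35671376] [ 1.79998097e+02 -3.06282303e-03 -3.41788269e+00] [0.69983205 0.26802721 0.30410698] 0.5696272958971418
px [267. 294.] area 591 c [ 372.8 -228.4] size [39.  35.6] ang [ -8.4 -10.1]
mag
px [173. 164.] area 1067 c [ 582.1 -158.2] size [40.  39.6] ang [-9.9 -3.4]
px [257. 170.] area 1817 c [ 573.6 -226. ] size [35.1 37.7] ang [-3.4 -2.1]
go [420, -122.7, 130] -23.5 -> [-0.1383 -0.0945  0.0823] 0.3507
```

View pics/w7c.png

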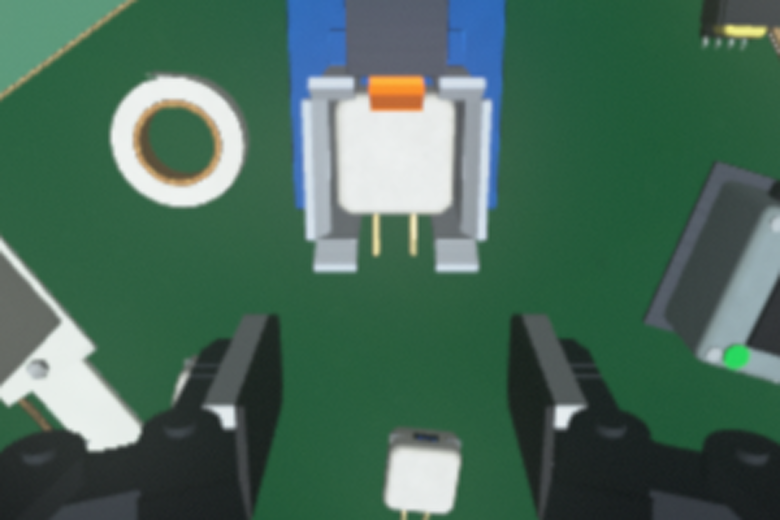

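Request:
jog_arm([
  [1,[-0.04,-0.02,0],0.1],
  [1,[-0.07,-0.05,0],0.2],
  [1,[-0.1,-0.07,0.02],0.3],
  [1,[-0.138,-0.0945,0.05],0.35],
  [1,[-0.138,-0.0945,0.082],0.35],
  [1,[-0.138,-0.0945,0.082],0.35],
  [1,[-0.138,-0.0945,0.082],0.35],
  [1,[-0.138,-0.0945,0.082],0.35],
])

```text
time: 10.88
tool_pos: [421.5, -123.1, 131.0]
tcp_rot: [-180.0, -0.0, -23.4]
contact_force: [0.1, -1.3, -0.1]
width: 1.001
grasp_force: 0.0
```

Run:
```python
from h import *
st=sense(); print(st['tool_pos'],st['tcp_rot'],st['joint_positions'].round(),st['width'])
s=save('wrist','w8.png')
for c in chargers(s,st,27): go(c[0],c[1],12)
```

```text
[ 421.50439758 -123.10945479  130.9883944 ] [-1.79983274e+02 -4.08797436e-02 -2.34363737e+01] [  19.   13.   -8.  123.    3.   44. -104.] 1.000615208566332
px [493. 164.] area 1482 c [ 356.8 -325.5] size [36.4 38. ] ang [ 6.2 14.1]
px [383. 191.] area 1493 c [ 372.4 -227.5] size [35.3 39.6] ang [-15.3  -7.6]
px [255. 189.] area 1522 c [ 420.3 -119.9] size [34.9 37.4] ang [-23.4 -22.4]
go [np.float64(356.8294079762725), np.float64(-325.48323729109103), 12] None -> [0.0207 0.2114 0.1192] 0
go [np.float64(372.4113259349041), np.float64(-227.53612631095723), 12] None -> [-0.004   0.1153  0.1192] 0
go [np.float64(420.32406136773403), np.float64(-119.88644973636174), 12] None -> [-0.0029 -0.0025  0.1193] 0
```

Request:
jog_arm([
  [0.6,[-0.002,-0.0025,0.04],0],
  [0.5,[-0.002,-0.0025,0.08],0],
  [0.5,[-0.002,-0.0025,0.11],0],
  [0.5,[-0.002,-0.0025,0.118],0],
  [0.5,[-0.002,-0.0025,0.118],0],
  [-1,[-0.002,-0.0025,0.118],0],
  [-1,[-0.002,-0.0025,0.118],0],
  [-1,[-0.002,-0.0025,0.118],0],
  [-1,[-0.002,-0.0025,0.118],0],
  [-1,[-0.002,-0.0025,0.118],0],
  [-1,[-0.002,-0.0025,0.118],0],
  [-1,[-0.002,-0.0025,0.118],0],
])

```text
time: 11.93
tool_pos: [420.8, -120.1, 14.5]
tcp_rot: [-180.0, -0.2, -23.5]
contact_force: [-3.1, 0.6, 14.0]
width: 0.427
grasp_force: 58.6
```

Run:
```python
from h import *
st=sense(); print(st['tool_pos'],st['tcp_rot'],st['width'],st['grasp_force'])
go(571.5,-226.3,190,-3.4)
```

```text
[ 420.80659191 -120.110733     14.45925748] [-179.97502564   -0.20118821  -23.45235371] 0.42663337830666154 58.6190539598465
go [571.5, -226.3, 190] -3.4 -> [ 0.1811  0.0374 -0.1749] -0.35
```

Request:
jog_arm([
  [-1,[0,0,-0.03],0],
  [-1,[0,0,-0.07],0],
  [-1,[0,0,-0.11],0],
  [-1,[0,0,-0.15],0],
  [-1,[0.03,0.006,-0.178],-0.1],
  [-1,[0.07,0.014,-0.178],-0.2],
  [-1,[0.11,0.023,-0.178],-0.3],
  [-1,[0.15,0.031,-0.178],-0.35],
  [-1,[0.181,0.0374,-0.178],-0.35],
  [-1,[0.181,0.0374,-0.178],-0.35],
  [-1,[0.181,0.0374,-0.178],-0.35],
  [-1,[0.181,0.0374,-0.178],-0.35],
])

```text
time: 12.93
tool_pos: [570.2, -225.7, 191.4]
tcp_rot: [180.0, -0.0, -3.4]
contact_force: [-0.7, -0.4, -1.0]
width: 0.426
grasp_force: 61.9
```

Request:
jog_arm([
  [-1,[0,0,0],0],
  [-1,[0,0,0],0],
  [-1,[0,0,0],0],
])

```text
time: 13.18
tool_pos: [570.2, -225.6, 191.0]
tcp_rot: [180.0, -0.0, -3.4]
contact_force: [0.3, -0.7, -1.8]
width: 0.427
grasp_force: 61.9
```

```bash
cat >> h.py <<'E'
def held(s,st,zt):
    """held charger's top face: mask white, component containing tool axis"""
    hsv=cv2.cvtColor(s['color'],cv2.COLOR_RGB2HSV)
    m=((hsv[...,1]<40)&(hsv[...,2]>185)).astype(np.uint8)
    u,v=w2pix(s,[*st['tool_pos'][:2],zt],st)
    m=cv2.erode(m,np.ones((3,3),np.uint8))
    n,l,stt,ce=cv2.connectedComponentsWithStats(m); i=l[int(v),int(u)]
    b=cv2.dilate((l==i).astype(np.uint8),np.ones((3,3),np.uint8))
    pts=np.argwhere(b)[:,::-1].astype(np.float32); b=cv2.boxPoints(cv2.minAreaRect(pts))
    w=np.array([pix2w(s,*q,zt,st) for q in b]); e=np.diff(w,axis=0)
    print('held label',i,stt[i],'c',w.mean(0).round(1)[:2],'size',np.linalg.norm(e,axis=1)[:2].round(1),'ang',((np.degrees(np.arctan2(e[:,1],e[:,0]))+45)%90-45)[:2].round(1))
E
python3 - <<'E'
from h import *
import pickle
s,st=pickle.load(open('w5.pkl','rb')); held(s,st,203.5)
st=sense(); print(st['tool_pos'],st['tcp_rot'],st['contact_force'],st['width'],st['grasp_force'])
s=save('wrist','w9.png'); held(s,st,st['tool_pos'][2]+12.7); pickle.dump((s,st),open('w9.pkl','wb'))
E
```

```text
held label 12 [ 223  182   73  101 4159] c [ 581.  -226.7] size [35.3 56.9] ang [-3.5 -1.1]
[ 570.21835341 -225.64340534  190.96896641] [ 1.79987216e+02 -3.38129513e-02 -3.37456186e+00] [ 0.29082751 -0.70970165 -1.80485475] 0.4266549417868022 61.881970167160034
held label 13 [ 223  181   73  101 4131] c [ 581.1 -226.5] size [35.3 56.8] ang [-3.4 -1. ]
```

Request:
jog_arm([
  [-1,[0.0006,0.0008,0.01],0],
  [-1,[0.0006,0.0008,0.018],0],
  [-1,[0.0006,0.0008,0.024],0],
  [-1,[0.0006,0.0008,0.029],0],
  [-1,[0.0006,0.0008,0.033],0],
  [-1,[0.0006,0.0008,0.036],0],
  [-1,[0.0006,0.0008,0.039],0],
  [-1,[0.0006,0.0008,0.041],0],
  [-1,[0.0006,0.0008,0.0425],0],
  [-1,[0.0006,0.0008,0.0425],0],
  [-1,[0.0006,0.0008,0.0425],0],
])

```text
time: 14.15
tool_pos: [571.5, -226.9, 148.0]
tcp_rot: [180.0, -0.1, -3.4]
contact_force: [5.7, -0.5, 1.8]
width: 0.428
grasp_force: 62.0
```

Request:
jog_arm([
  [0.3,[0,0,0],0],
  [0.3,[0,0,0],0],
  [0.3,[0,0,0],0],
  [0.3,[0,0,0],0],
  [0.3,[0,0,-0.02],0],
  [0.3,[0,0,-0.04],0],
  [0,[0,0,-0.06],0],
  [-1,[0,0,-0.06],0],
  [-1,[0,0,-0.06],0],
  [-1,[0,0,-0.06],0],
  [-1,[0,0,-0.06],0],
  [-1,[0,0,-0.06],0],
])

```text
time: 15.15
tool_pos: [570.6, -226.7, 206.9]
tcp_rot: [-180.0, 0.1, -3.4]
contact_force: [-0.7, -0.8, 0.1]
width: 0.003
grasp_force: 0.0
```

Run:
```python
from h import *
import pickle
st=sense(); print(st['tool_pos'],st['tcp_rot'],st['contact_force'],st['width'])
s0,st0=pickle.load(open('w6.pkl','rb')); print(st0['tool_pos'])
s=save('wrist','w10.png'); pickle.dump((s,st),open('w10.pkl','wb'))
c=np.hstack([a['color'][150:250,205:305][:,:,::-1] for a in (s0,s)])
cv2.imwrite('pics/w10c.png',cv2.resize(c,None,fx=4,fy=4,interpolation=cv2.INTER_CUBIC))
go(572.3,-226.3,126)
```

```text
[ 570.64621214 -226.69810693  206.89948951] [-1.79973616e+02  8.22606426e-02 -3.39615795e+00] [-0.70220218 -0.79375797  0.08709638] 0.0025693957606455326
[ 570.94003504 -226.26110877  206.95826164]
go [572.3, -226.3, 126] None -> [ 0.0016 -0.0004  0.081 ] 0
```

View pics/w10c.png

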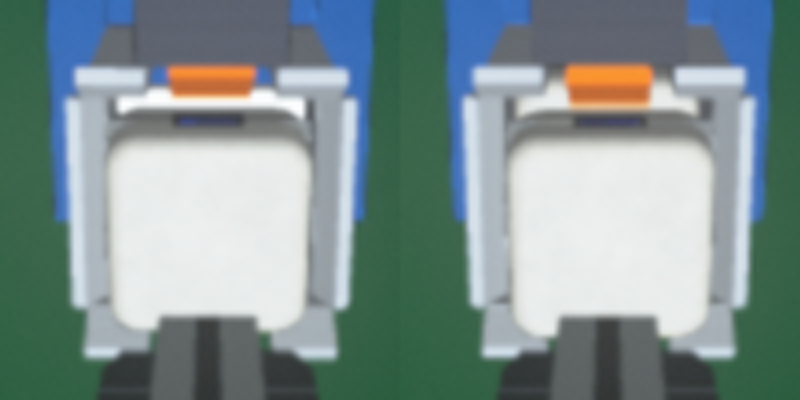

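Request:
jog_arm([
  [-1,[0.0016,0,0.03],0],
  [-1,[0.0016,0,0.044],0],
  [-1,[0.0016,0,0.05],0],
  [-1,[0.0016,0,0.055],0],
  [-1,[0.0016,0,0.06],0],
  [-1,[0.0016,0,0.065],0],
  [-1,[0.0016,0,0.07],0],
  [-1,[0.0016,0,0.075],0],
  [-1,[0.0016,0,0.079],0],
  [-1,[0.0016,0,0.081],0],
  [-1,[0.0016,0,0.081],0],
  [-1,[0.0016,0,0.081],0],
])

```text
time: 16.2
tool_pos: [572.4, -226.9, 126.7]
tcp_rot: [-180.0, 0.0, -3.4]
contact_force: [-2.1, 0.0, 3.3]
width: -0.003
grasp_force: 1.5
```

Request:
jog_arm([
  [-1,[0,0,0],0],
  [-1,[0,0,0],0],
])

```text
time: 16.37
tool_pos: [572.6, -226.9, 126.8]
tcp_rot: [-180.0, 0.0, -3.4]
contact_force: [-2.4, 0.1, 2.3]
width: 0.001
grasp_force: 1.5
```

Request:
jog_arm([
  [-1,[0,0,-0.02],0],
  [-1,[0,0,-0.06],0],
  [-1,[0,0,-0.085],0],
  [1,[0,0,-0.085],0],
  [1,[-0.02,0,-0.085],0],
  [1,[-0.02,0,-0.085],0],
  [1,[-0.02,0,-0.085],0],
  [1,[-0.02,0,-0.085],0],
  [1,[-0.02,0,-0.085],0],
])

```text
time: 17.12
tool_pos: [553.1, -225.7, 211.6]
tcp_rot: [-180.0, -0.0, -3.4]
contact_force: [0.9, 0.6, 0.9]
width: 0.845
grasp_force: 0.0
```

Run:
```python
from h import *
import pickle
st=sense(); print(st['tool_pos'],st['tcp_rot'],st['contact_force'],st['width'])
s=save('wrist','w11.png'); t=save('side','s11.png')
s0,_=pickle.load(open('w7.pkl','rb'))
c=np.hstack([a['color'][120:220,205:305][:,:,::-1] for a in (s0,s)]+[cv2.resize(t['color'][150:250,255:335],(80*1,100))[:,:,::-1]])
cv2.imwrite('pics/w11c.png',cv2.resize(c,None,fx=2.8,fy=2.8,interpolation=cv2.INTER_CUBIC))
chargers(s,st,27); print('mag');chargers(s,st,130)
go(372.5,-228,130,-8.8)
```

```text
[ 553.11483078 -225.67313931  211.60667547] [-1.79991493e+02 -2.66108723e-03 -3.38538154e+00] [0.89588873 0.57925987 0.93373935] 0.8445940974612071
px [267. 295.] area 593 c [ 372.8 -228.2] size [39.4 35.2] ang [-10.4 -12.8]
mag
px [172. 165.] area 1071 c [ 583.  -158.3] size [38.6 40.5] ang [-3.4 -7. ]
px [257. 172.] area 1805 c [ 574.1 -226.3] size [35.  37.6] ang [-3.4 -2. ]
go [372.5, -228, 130] -8.8 -> [-0.1801  0.013   0.0816] 0.0945
```

View pics/w11c.png

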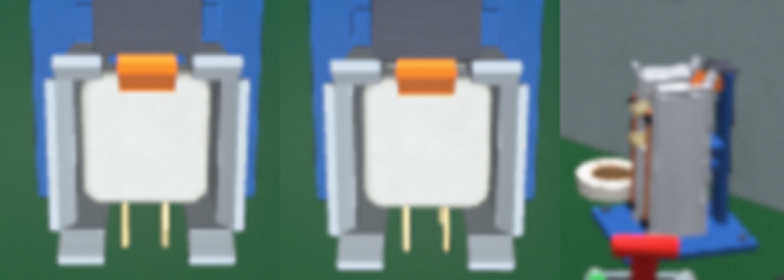

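Request:
jog_arm([
  [1,[-0.04,0.003,0],0.05],
  [1,[-0.08,0.006,0],0.0945],
  [1,[-0.12,0.009,0.02],0.0945],
  [1,[-0.16,0.012,0.05],0.0945],
  [1,[-0.18,0.013,0.0816],0.0945],
  [1,[-0.18,0.013,0.0816],0.0945],
  [1,[-0.18,0.013,0.0816],0.0945],
  [1,[-0.18,0.013,0.0816],0.0945],
  [1,[-0.18,0.013,0.0816],0.0945],
  [1,[-0.18,0.013,0.0816],0.0945],
])

```text
time: 18.05
tool_pos: [373.8, -228.2, 131.0]
tcp_rot: [180.0, -0.1, -8.8]
contact_force: [0.4, 0.7, 0.4]
width: 0.997
grasp_force: 0.0
```

Run:
```python
from h import *
st=sense(); print(st['tool_pos'],st['tcp_rot'],st['joint_positions'].round(),st['width'])
s=save('wrist','w12.png')
for c in chargers(s,st,27): go(c[0],c[1],12)
```

```text
[ 373.75950541 -228.2184586   131.02189832] [ 1.79976409e+02 -9.32419003e-02 -8.75730529e+00] [ 33.  13.  -6. 123.   2.  44. -73.] 0.9974877499787407
px [366. 190.] area 1496 c [ 356.4 -326.4] size [36.  38.1] ang [ 6.  11.9]
px [258. 189.] area 1512 c [ 371.6 -228.9] size [34.9 37.4] ang [-8.8 -7.5]
go [np.float64(356.39921369548296), np.float64(-326.4166572056936), 12] None -> [-0.0021  0.0997  0.1189] 0
go [np.float64(371.57601910382743), np.float64(-228.85128282797479), 12] None -> [-0.0019  0.0009  0.1189] 0
```

Request:
jog_arm([
  [0.6,[-0.001,0.0009,0.04],0],
  [0.5,[-0.001,0.0009,0.08],0],
  [0.5,[-0.001,0.0009,0.11],0],
  [0.5,[-0.001,0.0009,0.118],0],
  [0.5,[-0.001,0.0009,0.118],0],
  [-1,[-0.001,0.0009,0.118],0],
  [-1,[-0.001,0.0009,0.118],0],
  [-1,[-0.001,0.0009,0.118],0],
  [-1,[-0.001,0.0009,0.118],0],
  [-1,[-0.001,0.0009,0.118],0],
  [-1,[-0.001,0.0009,0.118],0],
  [-1,[-0.001,0.0009,0.118],0],
])

```text
time: 19.1
tool_pos: [372.3, -229.3, 14.3]
tcp_rot: [179.9, -0.2, -8.8]
contact_force: [-2.1, 2.1, 12.8]
width: 0.422
grasp_force: 58.9
```

Run:
```python
from h import *
st=sense(); print(st['tool_pos'],st['tcp_rot'],st['width'],st['grasp_force'])
go(572.3,-226.5,190,-3.4)
```

```text
[ 372.28915117 -229.3497252    14.26160358] [ 1.79937868e+02 -1.73552645e-01 -8.81965169e+00] 0.4224091574326636 58.85609686374664
go [572.3, -226.5, 190] -3.4 -> [ 0.1977 -0.0333 -0.1752] -0.0946
```

Request:
jog_arm([
  [-1,[0,0,-0.03],0],
  [-1,[0,0,-0.07],0],
  [-1,[0,0,-0.11],0],
  [-1,[0,0,-0.15],0],
  [-1,[0.04,-0.006,-0.178],-0.04],
  [-1,[0.08,-0.013,-0.178],-0.09],
  [-1,[0.12,-0.02,-0.178],-0.0946],
  [-1,[0.16,-0.027,-0.178],-0.0946],
  [-1,[0.185,-0.031,-0.178],-0.0946],
  [-1,[0.1977,-0.0333,-0.178],-0.0946],
  [-1,[0.1977,-0.0333,-0.178],-0.0946],
  [-1,[0.1977,-0.0333,-0.178],-0.0946],
])

```text
time: 20.1
tool_pos: [571.8, -226.0, 191.4]
tcp_rot: [180.0, -0.1, -3.4]
contact_force: [-0.9, -1.1, -0.9]
width: 0.424
grasp_force: 61.8
```

Request:
jog_arm([
  [-1,[0,0,0],0],
  [-1,[0,0,0],0],
  [-1,[0,0,0],0],
  [-1,[0,0,0],0],
])

```text
time: 20.43
tool_pos: [571.2, -226.4, 190.7]
tcp_rot: [180.0, -0.0, -3.4]
contact_force: [-0.3, -0.7, -0.8]
width: 0.428
grasp_force: 61.8
```

Run:
```python
from h import *
import pickle
st=sense(); print(st['tool_pos'],st['tcp_rot'],st['contact_force'],st['width'],st['grasp_force'])
s=save('wrist','w13.png'); held(s,st,st['tool_pos'][2]+12.7); pickle.dump((s,st),open('w13.pkl','wb'))
```

```text
[ 571.15215939 -226.4089692   190.66695882] [ 1.79987355e+02 -1.91792421e-02 -3.41995696e+00] [-0.31943122 -0.72591614 -0.77356226] 0.42751268480300286 61.82120203971863
held label 12 [ 223  183   72  100 4111] c [ 581.3 -227. ] size [34.9 56.4] ang [-3.4 -1.1]
```

Request:
jog_arm([
  [-1,[0.0004,0.0002,0.01],0],
  [-1,[0.0004,0.0002,0.018],0],
  [-1,[0.0004,0.0002,0.024],0],
  [-1,[0.0004,0.0002,0.029],0],
  [-1,[0.0004,0.0002,0.033],0],
  [-1,[0.0004,0.0002,0.036],0],
  [-1,[0.0004,0.0002,0.039],0],
  [-1,[0.0004,0.0002,0.041],0],
  [-1,[0.0004,0.0002,0.0425],0],
  [-1,[0.0004,0.0002,0.0425],0],
  [-1,[0.0004,0.0002,0.0425],0],
])

```text
time: 21.4
tool_pos: [572.0, -226.5, 148.0]
tcp_rot: [180.0, -0.0, -3.4]
contact_force: [-1.4, 0.2, 4.4]
width: 0.427
grasp_force: 62.4
```

Request:
jog_arm([
  [0.3,[0,0,0],0],
  [0.3,[0,0,0],0],
  [0.3,[0,0,0],0],
  [0.3,[0,0,0],0],
  [0.3,[0,0,-0.02],0],
  [0.3,[0,0,-0.04],0],
  [0,[0,0,-0.06],0],
  [-1,[0,0,-0.06],0],
  [-1,[0,0,-0.06],0],
  [-1,[0,0,-0.06],0],
  [-1,[0,0,-0.06],0],
  [-1,[0,0,-0.06],0],
])

```text
time: 22.4
tool_pos: [571.6, -226.2, 206.8]
tcp_rot: [-180.0, 0.1, -3.4]
contact_force: [-0.3, -0.2, 0.2]
width: 0.003
grasp_force: 0.0
```

Run:
```python
from h import *
import pickle
st=sense(); print(st['tool_pos'],st['tcp_rot'],st['contact_force'],st['width'])
s=save('wrist','w14.png'); pickle.dump((s,st),open('w14.pkl','wb'))
s0,_=pickle.load(open('w10.pkl','rb'))
a,b=[cv2.cvtColor(x['color'],cv2.COLOR_RGB2GRAY)[150:250,205:305] for x in (s0,s)]
print('mean abs diff to the previous good placing',cv2.absdiff(a,b).mean())
for x in (s0,s):
    hsv=cv2.cvtColor(x['color'],cv2.COLOR_RGB2HSV); m=((hsv[...,1]<40)&(hsv[...,2]>200))
    print('white columns at row 200:',np.where(m[200,220:300])[0][[0,-1]]+220,'rows at col 238:',np.where(m[165:245,238])[0][[0,-1]]+165)
go(572.5,-226.4,125.5)
```

```text
[ 571.62130216 -226.24865001  206.81733228] [-1.79973877e+02  7.38305625e-02 -3.39049552e+00] [-0.33781616 -0.20756225  0.23984947] 0.002774374196119513
mean abs diff to the previous good placing 6.8373
white columns at row 200: [222 291] rows at col 238: [167 233]
white columns at row 200: [223 292] rows at col 238: [168 234]
go [572.5, -226.4, 125.5] None -> [0.0009 0.0001 0.0814] 0
```

Request:
jog_arm([
  [-1,[0.0009,0,0.03],0],
  [-1,[0.0009,0,0.044],0],
  [-1,[0.0009,0,0.05],0],
  [-1,[0.0009,0,0.055],0],
  [-1,[0.0009,0,0.06],0],
  [-1,[0.0009,0,0.065],0],
  [-1,[0.0009,0,0.07],0],
  [-1,[0.0009,0,0.075],0],
  [-1,[0.0009,0,0.079],0],
  [-1,[0.0009,0,0.081],0],
  [-1,[0.0009,0,0.081],0],
  [-1,[0.0009,0,0.081],0],
])

```text
time: 23.45
tool_pos: [572.6, -226.5, 126.7]
tcp_rot: [-180.0, 0.0, -3.4]
contact_force: [-3.9, -0.2, 4.8]
width: -0.001
grasp_force: 1.9
```

Request:
jog_arm([
  [-1,[0,0,0],0],
  [-1,[0,0,0],0],
])

```text
time: 23.62
tool_pos: [572.6, -226.5, 126.7]
tcp_rot: [-180.0, 0.0, -3.4]
contact_force: [-4.5, 1.0, 4.8]
width: 0.003
grasp_force: 2.3
```

Request:
jog_arm([
  [-1,[0,0,-0.02],0],
  [-1,[0,0,-0.06],0],
  [-1,[0,0,-0.085],0],
  [1,[0,0,-0.085],0],
  [1,[-0.02,0,-0.085],0],
  [1,[-0.02,0,-0.085],0],
  [1,[-0.02,0,-0.085],0],
  [1,[-0.02,0,-0.085],0],
  [1,[-0.02,0,-0.085],0],
])

```text
time: 24.37
tool_pos: [553.3, -225.1, 211.5]
tcp_rot: [-180.0, -0.0, -3.4]
contact_force: [-0.8, -0.2, -0.0]
width: 0.851
grasp_force: 0.0
```

```bash
cat > cmp.py <<'E'
from h import *
import pickle,sys
st=sense(); print(st['tool_pos'],st['tcp_rot'],st['contact_force'],st['width'])
s=save('wrist',sys.argv[1]+'.png'); t=save('side',sys.argv[1]+'s.png'); pickle.dump((s,st),open(sys.argv[1]+'.pkl','wb'))
chargers(s,st,27); print('mag');chargers(s,st,128)
s0,_=pickle.load(open('w7.pkl','rb'))
for x in (s0,s):
    hsv=cv2.cvtColor(x['color'],cv2.COLOR_RGB2HSV); m=(hsv[...,0]>5)&(hsv[...,0]<20)&(hsv[...,1]>180)&(hsv[...,2]>120); m[:,:230]=0;m[:,290:]=0;m[:130]=0;m[175:]=0
    r=np.argwhere(m); print('orange rows/cols',r.min(0),r.max(0),len(r))
E
python3 - <<'E'
import sys; sys.argv=['x','w15']
exec(open('cmp.py').read())
go(356.5,-326.4,130,8.6)
E
```

```text
[ 553.31942084 -225.12148929  211.46029565] [-1.79984660e+02 -2.96125901e-04 -3.37540321e+00] [-0.80437533 -0.19222102 -0.04831461] 0.8505729759089209
mag
px [173. 165.] area 1071 c [ 582.  -157.5] size [40.1 40.1] ang [38.7 39.5]
px [256. 172.] area 1847 c [ 573.1 -224.8] size [35.3 38. ] ang [-3.4 -2.1]
orange rows/cols [140 247] [151 267] 217
orange rows/cols [142 248] [150 267] 147
go [356.5, -326.4, 130] 8.6 -> [-0.1904  0.1127  0.0814] -0.2091
```

Run:
```python
import cv2,numpy as np
a,b=[cv2.imread(f'pics/{f}.png') for f in ('w11','w15')]
for im in (a,b):
    hsv=cv2.cvtColor(im,cv2.COLOR_BGR2HSV); m=(hsv[...,0]>5)&(hsv[...,0]<20)&(hsv[...,1]>180)&(hsv[...,2]>120); m[:,:230]=0;m[:,290:]=0;m[:130]=0;m[175:]=0
    r=np.argwhere(m); print(r.min(0),r.max(0),len(r))
c=np.hstack([x[130:210,215:300] for x in (a,b)]+[cv2.imread(f'pics/{f}.png')[160:240,260:330] for f in('s11','w15s')])
cv2.imwrite('pics/w15c.png',cv2.resize(c,None,fx=2.5,fy=2.5,interpolation=cv2.INTER_CUBIC))
```

```text
[142 247] [152 266] 192
[142 248] [150 267] 147
```

View pics/w15c.png

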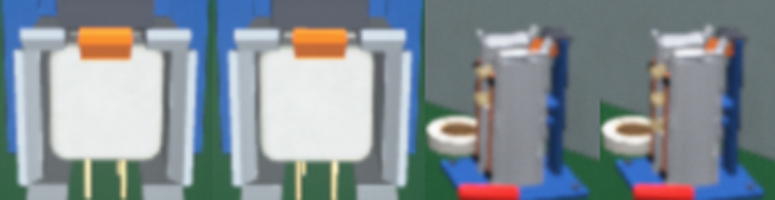

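Run:
```python
from h import *
go(572.5,-226.4,140,-3.4)
```

```text
go [572.5, -226.4, 140] -3.4 -> [0.0193 0.0001 0.0714] 0.0003
```

Request:
jog_arm([
  [-1,[0,0,0],0],
  [-1,[0,0,0],0],
  [-1,[0.019,0,0],0],
  [-1,[0.019,0,0],0],
  [-1,[0.019,0,0.03],0],
  [-1,[0.019,0,0.065],0],
  [-1,[0.019,0,0.078],0],
  [-1,[0.019,0,0.082],0],
  [-1,[0.019,0,0.085],0],
  [-1,[0.019,0,0.087],0],
  [-1,[0.019,0,0.087],0],
  [-1,[0.019,0,0.087],0],
])

```text
time: 25.47
tool_pos: [572.1, -226.7, 126.4]
tcp_rot: [180.0, -0.0, -3.4]
contact_force: [-3.7, 1.3, 4.1]
width: 0.0
grasp_force: 2.3
```

Request:
jog_arm([
  [-1,[0,0,0],0],
  [-1,[0,0,0],0],
  [-1,[0,0,-0.02],0],
  [-1,[0,0,-0.06],0],
  [-1,[0,0,-0.086],0],
  [1,[0,0,-0.086],0],
  [1,[-0.02,0,-0.086],0],
  [1,[-0.02,0,-0.086],0],
  [1,[-0.02,0,-0.086],0],
  [1,[-0.02,0,-0.086],0],
  [1,[-0.02,0,-0.086],0],
  [1,[-0.02,0,-0.086],0],
])

```text
time: 26.47
tool_pos: [552.3, -225.1, 210.7]
tcp_rot: [-180.0, 0.0, -3.4]
contact_force: [-0.0, 0.2, -0.3]
width: 0.977
grasp_force: 0.0
```

```bash
python3 cmp.py w16
python3 - <<'E'
import sys; sys.path.insert(0,'.')
from h import *
go(356.5,-326.4,130,8.6)
E
```

```text
[ 552.26882344 -225.10492081  210.66349636] [-1.79990234e+02  1.48472510e-03 -3.37650472e+00] [-0.0267055   0.17446471 -0.27651234] 0.9766360903215336
px [337. 302.] area 475 c [ 357.2 -324.6] size [31.7 38.5] ang [10.2 11.5]
mag
px [173. 164.] area 1071 c [ 582.  -157.4] size [38.8 40.7] ang [-3.4 -7. ]
px [256. 171.] area 1846 c [ 573.  -224.9] size [35.1 37.8] ang [-3.4 -2.1]
orange rows/cols [140 247] [151 267] 217
orange rows/cols [141 248] [150 267] 173
go [356.5, -326.4, 130] 8.6 -> [-0.1893  0.1127  0.0806] -0.2091
```

Run:
```python
import cv2,numpy as np
from h import *
import pickle
L=[cv2.imread(f'pics/{f}.png') for f in('side0','s11','w15s','w16s')]
c=np.hstack([cv2.resize(x[166:206,276:322],None,fx=8,fy=8,interpolation=cv2.INTER_CUBIC)[:, :] for x in L[1:]])
c=cv2.resize(c,(800,232));cv2.imwrite('pics/cmp.png',c)
for x in L:
    hsv=cv2.cvtColor(x,cv2.COLOR_BGR2HSV)[166:200,276:322]; m=(hsv[...,0]>3)&(hsv[...,0]<20)&(hsv[...,1]>120)&(hsv[...,2]>150)
    r=np.argwhere(m); print(len(r),r.min(0),r.max(0),r.mean(0).round(1))
s=snapshot('side')
for p in ([590,-226,130],[590,-226,140],[572,-226,127],[552,-226,127],[552,-245,127],[592,-245,127],[552,-245,143]): print(p,np.round(w2pix(s,p),1)-np.array([276,166]))
```

```text
15 [10 26] [14 35] [11.6 28.9]
16 [ 9 26] [14 35] [11.4 28.9]
14 [ 9 27] [14 35] [11.5 29.2]
15 [ 9 27] [15 35] [11.7 29.6]
[590, -226, 130] [26.1 15.4]
[590, -226, 140] [26.3 11.4]
[572, -226, 127] [18.9 17.5]
[552, -226, 127] [10.8 18.4]
[552, -245, 127] [14.  21.2]
[592, -245, 127] [30.2 19.3]
[552, -245, 143] [14.3 14.5]
```

View pics/cmp.png

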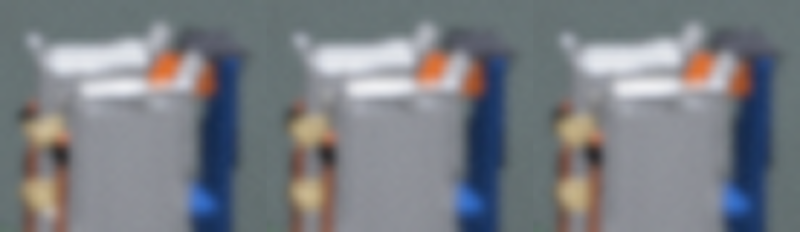

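Request:
jog_arm([
  [1,[-0.035,0.02,0],-0.1],
  [1,[-0.07,0.04,0],-0.2],
  [1,[-0.105,0.06,0],-0.209],
  [1,[-0.14,0.083,0.01],-0.209],
  [1,[-0.17,0.1,0.04],-0.209],
  [1,[-0.1893,0.1127,0.08],-0.209],
  [1,[-0.1893,0.1127,0.08],-0.209],
  [1,[-0.1893,0.1127,0.08],-0.209],
  [1,[-0.1893,0.1127,0.08],-0.209],
  [1,[-0.1893,0.1127,0.08],-0.209],
  [1,[-0.1893,0.1127,0.08],-0.209],
])

```text
time: 27.53
tool_pos: [357.9, -326.3, 131.8]
tcp_rot: [179.9, -0.1, 8.7]
contact_force: [-0.5, 0.0, -0.4]
width: 1.002
grasp_force: 0.0
```

Run:
```python
from h import *
st=sense(); print(st['tool_pos'],st['tcp_rot'],st['joint_positions'].round(),st['width'])
s=save('wrist','w17.png')
for c in chargers(s,st,27): go(c[0],c[1],12)
```

```text
[ 357.86023136 -326.32330001  131.81681852] [ 1.79929880e+02 -8.34994647e-02  8.68135703e+00] [ 44.  17.  -6. 117.   3.  46. -45.] 1.0024881327721369
px [258. 189.] area 1515 c [ 356.  -327.4] size [35.  37.5] ang [ 8.7 10. ]
go [np.float64(356.01728015122336), np.float64(-327.4068604171523), 12] None -> [-0.0019  0.0007  0.1197] 0
```

Request:
jog_arm([
  [0.6,[-0.001,0.0008,0.04],0],
  [0.5,[-0.001,0.0008,0.08],0],
  [0.5,[-0.001,0.0008,0.11],0],
  [0.5,[-0.001,0.0008,0.1188],0],
  [0.5,[-0.001,0.0008,0.1188],0],
  [-1,[-0.001,0.0008,0.1188],0],
  [-1,[-0.001,0.0008,0.1188],0],
  [-1,[-0.001,0.0008,0.1188],0],
  [-1,[-0.001,0.0008,0.1188],0],
  [-1,[-0.001,0.0008,0.1188],0],
  [-1,[-0.001,0.0008,0.1188],0],
  [-1,[-0.001,0.0008,0.1188],0],
])

```text
time: 28.58
tool_pos: [356.4, -328.2, 14.1]
tcp_rot: [179.9, -0.1, 8.6]
contact_force: [-1.5, 2.0, 10.9]
width: 0.428
grasp_force: 59.3
```

Run:
```python
from h import *
st=sense(); print(st['tool_pos'],st['tcp_rot'],st['width'],st['grasp_force'])
go(572.5,-226.6,190,-3.4)
```

```text
[ 356.43015673 -328.22622858   14.05843695] [ 1.79864398e+02 -1.19765245e-01  8.57432442e+00] 0.42763337837010784 59.28414523601532
go [572.5, -226.6, 190] -3.4 -> [ 0.2292 -0.0679 -0.1756] 0.209
```

Request:
jog_arm([
  [-1,[0,0,-0.03],0],
  [-1,[0,0,-0.07],0],
  [-1,[0,0,-0.11],0],
  [-1,[0,0,-0.15],0],
  [-1,[0.03,-0.01,-0.178],0.08],
  [-1,[0.065,-0.019,-0.178],0.18],
  [-1,[0.1,-0.03,-0.178],0.209],
  [-1,[0.135,-0.04,-0.178],0.209],
  [-1,[0.17,-0.05,-0.178],0.209],
  [-1,[0.205,-0.061,-0.178],0.209],
  [-1,[0.2292,-0.0679,-0.178],0.209],
  [-1,[0.2292,-0.0679,-0.178],0.209],
])

```text
time: 29.58
tool_pos: [576.2, -222.1, 191.6]
tcp_rot: [-179.9, -0.2, -3.1]
contact_force: [-0.3, 0.4, -0.6]
width: 0.424
grasp_force: 61.5
```

Request:
jog_arm([
  [-1,[0,0,0],0],
  [-1,[0,0,0],0],
  [-1,[0,0,0],0],
  [-1,[0,0,0],0],
  [-1,[0,0,0],0],
])

```text
time: 30.0
tool_pos: [571.3, -226.8, 190.3]
tcp_rot: [180.0, -0.0, -3.5]
contact_force: [0.1, 0.4, -0.8]
width: 0.422
grasp_force: 61.5
```

Run:
```python
from h import *
import pickle
st=sense(); print(st['tool_pos'],st['tcp_rot'],st['contact_force'],st['width'],st['grasp_force'])
s=save('wrist','w18.png'); held(s,st,st['tool_pos'][2]+12.7); pickle.dump((s,st),open('w18.pkl','wb'))
for f in ('w5','w13','w18'):
    hsv=cv2.cvtColor(pickle.load(open(f+'.pkl','rb'))[0]['color'],cv2.COLOR_RGB2HSV); m=(hsv[...,1]<40)&(hsv[...,2]>185)
    print(f,np.where(m[250,200:320])[0][[0,-1]]+200,np.where(m[230:300,258])[0][[0,-1]]+230)
```

```text
[ 571.34185718 -226.78304454  190.3400918 ] [ 1.79981593e+02 -1.54135954e-02 -3.45636054e+00] [ 0.11359765  0.38330263 -0.78057452] 0.42237895854496366 61.54511332511902
held label 15 [ 223  220   70   64 4055] c [ 571.6 -226.3] size [35.4 37.9] ang [-3.5 -1.3]
w5 [223 290] [230 282]
w13 [223 290] [230 283]
w18 [223 290] [230 283]
```

Request:
jog_arm([
  [-1,[0.0002,-0.0002,0.01],0],
  [-1,[0.0002,-0.0002,0.018],0],
  [-1,[0.0002,-0.0002,0.024],0],
  [-1,[0.0002,-0.0002,0.029],0],
  [-1,[0.0002,-0.0002,0.033],0],
  [-1,[0.0002,-0.0002,0.036],0],
  [-1,[0.0002,-0.0002,0.039],0],
  [-1,[0.0002,-0.0002,0.041],0],
  [-1,[0.0002,-0.0002,0.042],0],
  [-1,[0.0002,-0.0002,0.042],0],
  [-1,[0.0002,-0.0002,0.042],0],
])

```text
time: 30.97
tool_pos: [572.1, -225.9, 148.0]
tcp_rot: [-180.0, -0.0, -3.4]
contact_force: [0.3, 0.3, -1.4]
width: 0.426
grasp_force: 61.5
```

Request:
jog_arm([
  [0.3,[0,0,0],0],
  [0.3,[0,0,0],0],
  [0.3,[0,0,0],0],
  [0.3,[0,0,0],0],
  [0.3,[0,0,-0.02],0],
  [0.3,[0,0,-0.04],0],
  [0,[0,0,-0.06],0],
  [-1,[0,0,-0.06],0],
  [-1,[0,0,-0.06],0],
  [-1,[0,0,-0.06],0],
  [-1,[0,0,-0.06],0],
  [-1,[0,0,-0.06],0],
])

```text
time: 31.97
tool_pos: [571.8, -225.8, 207.0]
tcp_rot: [-180.0, 0.1, -3.4]
contact_force: [0.5, 0.9, -0.5]
width: -0.0
grasp_force: 0.0
```

Run:
```python
from h import *
import pickle
st=sense(); print(st['tool_pos'],st['tcp_rot'],st['contact_force'],st['width'])
s=save('wrist','w19.png'); pickle.dump((s,st),open('w19.pkl','wb'))
for f in ('w10','w14','w19'):
    x,_=pickle.load(open(f+'.pkl','rb'))
    hsv=cv2.cvtColor(x['color'],cv2.COLOR_RGB2HSV); m=((hsv[...,1]<40)&(hsv[...,2]>200))
    print('white columns at row 200:',np.where(m[200,220:300])[0][[0,-1]]+220,'rows at col 238:',np.where(m[165:245,238])[0][[0,-1]]+165)
    m=((hsv[...,1]<40)&(hsv[...,2]>185)); print([np.where(m[r,226:290])[0][[0,-1]]+226 for r in (190,220)])
go(572.5,-226.4,125.5)
```

```text
[ 571.7562648  -225.79349962  207.0263631 ] [-1.79973557e+02  7.43248605e-02 -3.39059945e+00] [ 0.45133893  0.86281777 -0.45761161] -0.0004509469136165794
white columns at row 200: [222 291] rows at col 238: [167 233]
[array([226, 289]), array([226, 289])]
white columns at row 200: [223 292] rows at col 238: [168 234]
[array([226, 280]), array([226, 289])]
white columns at row 200: [224 292] rows at col 238: [169 233]
[array([226, 281]), array([226, 289])]
go [572.5, -226.4, 125.5] None -> [0.0008 0.0006 0.0816] 0
```

Request:
jog_arm([
  [-1,[0.0008,0.0005,0.03],0],
  [-1,[0.0008,0.0005,0.044],0],
  [-1,[0.0008,0.0005,0.05],0],
  [-1,[0.0008,0.0005,0.055],0],
  [-1,[0.0008,0.0005,0.06],0],
  [-1,[0.0008,0.0005,0.065],0],
  [-1,[0.0008,0.0005,0.07],0],
  [-1,[0.0008,0.0005,0.075],0],
  [-1,[0.0008,0.0005,0.079],0],
  [-1,[0.0008,0.0005,0.082],0],
  [-1,[0.0008,0.0005,0.082],0],
  [-1,[0.0008,0.0005,0.082],0],
])

```text
time: 33.02
tool_pos: [573.4, -226.5, 126.3]
tcp_rot: [180.0, -0.0, -3.4]
contact_force: [-0.0, -0.0, 9.0]
width: 0.001
grasp_force: 4.3
```

Request:
jog_arm([
  [-1,[0,0,0],0],
  [-1,[0,0,0],0],
  [-1,[0,0,0],0],
])

```text
time: 33.27
tool_pos: [573.4, -226.6, 126.5]
tcp_rot: [180.0, -0.1, -3.4]
contact_force: [-1.5, 0.0, 8.2]
width: -0.003
grasp_force: 4.3
```

Request:
jog_arm([
  [-1,[0,0,0.001],0],
  [-1,[0,0,0.001],0],
  [-1,[0,0,0.001],0],
  [-1,[0,0,-0.02],0],
  [-1,[0,0,-0.06],0],
  [-1,[0,0,-0.086],0],
  [1,[0,0,-0.086],0],
  [1,[-0.02,0,-0.086],0],
  [1,[-0.02,0,-0.086],0],
  [1,[-0.02,0,-0.086],0],
  [1,[-0.02,0,-0.086],0],
  [1,[-0.02,0,-0.086],0],
])

```text
time: 34.27
tool_pos: [553.3, -225.2, 211.7]
tcp_rot: [-180.0, 0.0, -3.4]
contact_force: [-0.2, 0.6, 0.2]
width: 0.844
grasp_force: 0.0
```

```bash
python3 cmp.py w20
python3 - <<'E'
import sys; sys.path.insert(0,'.')
from h import *
L=[cv2.imread(f'pics/{f}.png') for f in('side0','s11','w15s','w16s','w20s')]
for x in L:
    hsv=cv2.cvtColor(x,cv2.COLOR_BGR2HSV)[166:200,276:322]; m=(hsv[...,0]>3)&(hsv[...,0]<20)&(hsv[...,1]>120)&(hsv[...,2]>150)
    r=np.argwhere(m); print(len(r),r.mean(0).round(1), 'diff to w16s',cv2.absdiff(x,L[3])[166:200,276:322].mean().round(2))
# handle-on push: pivot (469,-420), box y=(.35,.937); start at offset -75
b=np.array([.35,.937]); P=np.array([469,-420]); q=P-75*b; print(q)
go(q[0],q[1],200,-20.5)
E
```

```text
[ 553.26011869 -225.16688889  211.66986224] [-1.79985841e+02  1.20911536e-02 -3.37954745e+00] [-0.20037938  0.58514329  0.21833891] 0.8441584038673572
mag
px [173. 165.] area 1067 c [ 582.3 -157.5] size [39.8 40.1] ang [-3.4 -6.9]
px [256. 173.] area 1891 c [ 571.6 -224.8] size [35.4 39. ] ang [-3.4 -2.1]
orange rows/cols [140 247] [151 267] 217
orange rows/cols [142 248] [151 267] 163
15 [11.6 28.9] diff to w16s 7.32
16 [11.4 28.9] diff to w16s 1.48
14 [11.5 29.2] diff to w16s 0.84
15 [11.7 29.6] diff to w16s 0.0
16 [11.7 29.6] diff to w16s 1.52
[ 442.75  -490.275]
go [np.float64(442.75), np.float64(-490.275), 200] -20.5 -> [-0.0946  0.2712  0.0115] 0.2989
```

Run:
```python
from h import *
L=[cv2.imread(f'pics/{f}.png') for f in('w7','w11','w15','w16','w20')]
for x in L:
    g=cv2.cvtColor(x,cv2.COLOR_BGR2GRAY).astype(int)
    r=[]
    for c in (241,244,256,258,270,272):
        col=g[130:200,c]; k=30
        while k>0 and col[k]>190: k-=1
        e=60
        k2=30
        while k2<69 and col[k2]>190: k2+=1
        r.append((k+130,k2+130))
    print(r)
```

```text
[(147, 192), (146, 192), (152, 192), (152, 192), (146, 192), (146, 192)]
[(148, 193), (147, 193), (153, 193), (153, 193), (147, 193), (148, 193)]
[(149, 194), (148, 194), (152, 194), (152, 194), (148, 194), (148, 194)]
[(148, 193), (147, 193), (151, 193), (151, 193), (147, 193), (147, 193)]
[(150, 195), (150, 195), (152, 196), (152, 196), (150, 196), (150, 195)]
```

Request:
jog_arm([
  [-1,[-0.01,0.035,0],0.1],
  [-1,[-0.023,0.07,0],0.2],
  [-1,[-0.035,0.105,0],0.299],
  [-1,[-0.048,0.14,0],0.299],
  [-1,[-0.06,0.175,0],0.299],
  [-1,[-0.073,0.21,0],0.299],
  [-1,[-0.085,0.245,0],0.299],
  [-1,[-0.0946,0.2712,0.0],0.299],
  [-1,[-0.0946,0.2712,0.0115],0.299],
  [-1,[-0.0946,0.2712,0.0115],0.299],
  [-1,[-0.0946,0.2712,0.0115],0.299],
  [-1,[-0.0946,0.2712,0.0115],0.299],
])

```text
time: 35.37
tool_pos: [443.4, -489.4, 200.6]
tcp_rot: [-180.0, -0.0, -20.4]
contact_force: [0.4, -0.3, 0.4]
width: 0.0
grasp_force: 0.0
```

Run:
```python
from h import *
st=sense(); print(st['tool_pos'],st['tcp_rot'],st['joint_positions'].round(),st['width'])
s=save('wrist','w21.png')
hsv=cv2.cvtColor(s['color'],cv2.COLOR_RGB2HSV)
m=(((hsv[...,0]<6)|(hsv[...,0]>174))&(hsv[...,1]>200)&(hsv[...,2]>120)).astype(np.uint8)
n,l,stt,ce=cv2.connectedComponentsWithStats(m)
for i in range(1,n):
    if stt[i,4]>40: print(stt[i],pix2w(s,*ce[i],111,st).round())
go(442.75,-490.3,103,-20.5)
```

```text
[ 443.38754018 -489.44777127  200.59298379] [-1.79967789e+02 -4.52394040e-03 -2.04335278e+01] [ 46.  29.  -1.  89.   0.  62. -66.] 0.000349821484426843
[196 171  16  48 632] [ 458. -445.  111.]
[219 200   8   8  51] [ 444. -457.  111.]
go [442.75, -490.3, 103] -20.5 -> [-0.0004  0.001   0.0979] 0.0013
```

Request:
jog_arm([
  [-1,[0,0,0.04],0],
  [-1,[0,0,0.08],0],
  [-1,[0,0,0.097],0],
  [-1,[0,-0.012,0.097],0],
  [-1,[0,-0.022,0.097],0],
  [-1,[0,-0.03,0.097],0],
  [-1,[0,-0.038,0.097],0],
  [-1,[0,-0.046,0.097],0],
  [-1,[0,-0.054,0.097],0],
  [-1,[0,-0.062,0.097],0],
  [-1,[0,-0.068,0.097],0],
  [-1,[0,-0.068,0.097],0],
])

```text
time: 36.42
tool_pos: [467.7, -424.7, 104.2]
tcp_rot: [-180.0, -0.1, -20.4]
contact_force: [-0.0, -0.1, 0.2]
width: -0.001
grasp_force: 0.0
```

Request:
jog_arm([
  [-1,[0,-0.002,0],0],
  [-1,[0,0.01,0],0],
  [-1,[0,0.03,0],0],
  [-1,[0,0.06,0],0],
  [-1,[0,0.06,-0.03],0],
  [-1,[0,0.06,-0.07],0],
  [-1,[0,0.06,-0.1],0],
  [-1,[0,0.06,-0.1],0],
  [-1,[0,0.06,-0.1],0],
])

```text
time: 37.17
tool_pos: [445.1, -484.5, 205.2]
tcp_rot: [179.9, -0.2, -20.6]
contact_force: [0.8, -0.2, -0.4]
width: 0.001
grasp_force: 0.0
```

Run:
```python
from h import *
import pickle
st=sense(); print(st['time'],st['tool_pos'],st['tcp_rot'])
s=save('wrist','w22.png');t=save('top','t22.png');d=save('side','s22.png')
hsv=cv2.cvtColor(s['color'],cv2.COLOR_RGB2HSV)
m=(((hsv[...,0]<6)|(hsv[...,0]>174))&(hsv[...,1]>200)&(hsv[...,2]>120)).astype(np.uint8)
n,l,stt,ce=cv2.connectedComponentsWithStats(m)
for i in range(1,n):
    if stt[i,4]>40: print(stt[i],pix2w(s,*ce[i],111,st).round())
t0=cv2.imread('pics/top0.png')[:,:,::-1]
print('isolator diff top',cv2.absdiff(t0,t['color'])[175:220,290:345].mean(),'tape',cv2.absdiff(t0,t['color'])[155:180,195:222].mean(),'trafo',cv2.absdiff(t0,t['color'])[140:158,294:308].mean())
x=cv2.imread('pics/w20s.png')[:,:,::-1]; print('mag side diff',cv2.absdiff(x,d['color'])[166:230,270:325].mean())
chargers(t,None,27)
```

```text
37.1667 [ 445.0514903  -484.51444806  205.22845442] [ 1.79911931e+02 -1.52064666e-01 -2.05890880e+01]
[ 137  169   58   48 1358] [ 478. -404.  111.]
[224 199   8   8  44] [ 444. -456.  111.]
isolator diff top 16.49063973063973 tape 1.328395061728395 trafo 1.7076719576719577
mag side diff 18.60596590909091
px [486. 109.] area 198 c [ 698.8 -897.1] size [41.2 43.5] ang [-1.7 -6.4]
```

Request:
jog_arm([
  [-1,[-0.03,0.02,-0.03],0],
  [-1,[-0.06,0.04,-0.06],0],
  [-1,[-0.1,0.06,-0.08],0],
  [-1,[-0.14,0.08,-0.1],0],
  [-1,[-0.18,0.1,-0.1],0],
  [-1,[-0.2,0.1,-0.1],0],
  [-1,[-0.2,0.1,-0.1],0],
  [-1,[-0.2,0.1,-0.1],0],
  [-1,[-0.2,0.1,-0.1],0],
])

```text
time: 38.07
tool_pos: [222.7, -506.3, 302.7]
tcp_rot: [-180.0, 0.0, -20.5]
contact_force: [-0.3, -0.2, 1.1]
width: -0.001
grasp_force: 0.0
```

Run:
```python
from h import *
st=sense(); print(st['time'],st['tool_pos'])
t=save('top','t23.png');d=save('side','s23.png')
t0=cv2.imread('pics/top0.png')[:,:,::-1]
D=cv2.absdiff(t0,t['color']).mean(2)
print('isolator',D[175:220,290:345].mean(),'tape',D[155:180,195:222].mean(),'trafo',D[140:158,294:308].mean())
x=cv2.imread('pics/w20s.png')[:,:,::-1]; E=cv2.absdiff(x,d['color']).mean(2); print('mag side diff',E[166:240,270:325].mean(),'top part',E[166:200,276:322].mean())
x0=cv2.imread('pics/side0.png')[:,:,::-1]; print('iso side vs start(on)',cv2.absdiff(x0,d['color'])[215:300,255:310].mean(),'vs off',cv2.absdiff(x,d['color'])[215:300,255:310].mean())
```

```text
38.0667 [ 222.74925979 -506.33191253  302.71509457]
isolator 2.4855218855218855 tape 2.0592592592592593 trafo 2.134920634920635
mag side diff 8.418837018837019 top part 0.7877237851662404
iso side vs start(on) 4.480356506238859 vs off 9.956363636363637
```

```bash
python3 -c "
from plant import *
print(close_job())"
```

```text
the job is handed in; nothing more can be done
None
```

I switched the isolator off, loaded all four chargers and pressed each one down until it stayed latched, then switched the isolator back on; the tape roll and transformer are unmoved, and the job is handed in at about 38 s; the last charger's latch was checked by image measurements only.

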